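# Hang the rinsed dipping baskets on the drip stand's empty pegs

## Task

Hang the two rinsed dipping baskets that stand on the bench by the eyes in their handles on the two empty pegs of the drip stand, one on each. Push these two, and the hanging basket that was left too far out on its peg, right back until each handle plate rests against its black stop, so that all four hang straight and still over the tray. Take no hanging basket off its peg and leave everything else on the bench where it is.

Things in the scene. Friction and masses are not known exactly. Their poses are not given: they have to be found in the camera images.
- basket_1_eye (a point): Loose rinsed basket to hang, any yaw: white slotted bowl 80 mm across, 60 high; blue yoke handle 90 wide over its legs; 200 mm tall, 0.16 kg. The handle ends in an upright plate 10 mm thick, 60 wide, 117 to 200 mm up. Origin: centre of the plate's teardrop eye, 155 mm above the underside, 45 below the plate's top. Eye 26 mm wide, its peak 18 mm above the origin. x: through the eye; y: plate's width; z: up.
- basket_2_eye (a point): The second loose rinsed basket to hang, standing on the bench at any yaw; same as basket 1 in every size, point and axis. Both are the same seen from front or back; they are best pinched across the 10 mm plate, in the 26 mm of solid plate above the eye's peak.
- basket_3_eye (a point): A like basket, already hanging fully home on one of the pegs; leave it alone. Point and axes as for basket 1.
- basket_4_eye (a point): A like basket, hanging on one of the pegs but too far out, its plate 30 to 57 mm before the stop; to be pushed home without taking it off. Point and axes as for basket 1.
- peg_a: Level steel peg, 10 mm in diameter, 90 mm long, with a 15 mm red ball at its free end and a black stop disc (28 mm) at its root. Origin: on the peg's axis at the stop's face, 230 mm above the bench. It points along its own -x, towards the robot; y along the row, z up. Fully home, a basket has its plate on the stop: eye centre 5 mm before the origin and 11 mm below the axis (the peg sits in the eye's peak).
- peg_b: Peg like peg a, same point and axes. The four pegs make one row, 115 mm apart, in an order that differs from time to time; two of the four carry a basket, two are empty. A basket let go on a peg stays where it is along it, and slides easily when pushed.
- peg_c: Peg like peg a, same point and axes. The four pegs make one row, 115 mm apart, in an order that differs from time to time; two of the four carry a basket, two are empty. A basket let go on a peg stays where it is along it, and slides easily when pushed.
- peg_d: Peg like peg a, same point and axes. The four pegs make one row, 115 mm apart, in an order that differs from time to time; two of the four carry a basket, two are empty. A basket let go on a peg stays where it is along it, and slides easily when pushed.
- stand: Stainless drip stand, fixed: tray 124 x 490 mm, 18 mm lip; uprights 262 mm tall, 230 mm to either side. Origin: on the bench below the middle of the row, in the plane of the stops' faces; axes as the pegs'. The tray reaches 62 mm before that plane. Behind the pegs a steel strip along the row spans heights 217 to 263 mm; its face is 6 mm behind the stops' faces.
- reagent_bottle: amber bottle, 60 mm diameter, 145 mm tall; a bystander, loose on the bench, not to be disturbed; origin at the centre of its underside, z up.
- carton: white and green carton, 62 x 78 mm, 125 mm tall; a bystander, loose on the bench, not to be disturbed; origin at the centre of its underside, z up.
- tube_rack: blue rack with capped tubes, 70 x 88 mm, 96 mm tall; a bystander, loose on the bench, not to be disturbed; origin at the centre of its underside, z up.
- wire_basket: round steel wire basket, 130 mm diameter, 112 mm tall; a bystander, loose on the bench, not to be disturbed; origin at the centre of its underside, z up.
- tip_box: clear box with yellow lid, 88 x 123 mm, 67 mm tall; a bystander, loose on the bench, not to be disturbed; origin at the centre of its underside, z up.
- beaker: white cup, 68 mm diameter, 90 mm tall; a bystander, loose on the bench, not to be disturbed; origin at the centre of its underside, z up.
- wash_bottle: white bottle with red cap, 64 mm diameter, 150 mm tall; a bystander, loose on the bench, not to be disturbed; origin at the centre of its underside, z up.

How it is judged:
By the outcome, as a careful person would: the job done as asked, in the order asked, and still so for the second after the job is handed in, with the robot touching nothing.
It also fails if it takes over 72 s, if anything falls off the work surface, if the arm or the gripper's body presses on something with over 40 N, if the wrist force passes 120 N, or if a joint passes its speed limit or range.

## Robot

A 6-joint arm with a two-finger parallel gripper is mounted at the origin on the work surface. World frame = base frame: x ahead of the robot, y to its left, z up, the work surface at z = 0. Lengths are in m, angles in degrees, forces in N, time in s.
With the tool pointing down it reaches from about 0.375 to 0.9 m from the base axis. Payload 3.1 kg.
Tool frame: the origin (TCP) lies midway between the tips of the shut fingers; the grasp point (between the pads) lies bot.hold_point_z behind it (bot.hold_point_z is the distance from the TCP to the grasp point, in m); z points along the fingers, y is the direction in which the jaws open and shut (so a half turn about z gives the same grasp; the last joint's range is limited). The gripper opens to 87 mm and grips with 3 to 60 N. Pads are 19 mm wide; open, the fingers measure 117 mm over their backs; the gripper's body (75 mm by 190 mm) begins 51 mm behind the grasp point.
Start: joints at [60.017, 30.224, 82.088, -0, 67.689, -10.227], TCP at [0.211, 0.588, 0.223] pointing down, gripper open.
Joint ranges: [-176.69, 176.69], [-43.24, 126.21], [12.49, 139.97], [-82, 262], [0, 151.66], [-163.58, 163.58]. Speed limits (degrees/s): [159.86, 159.86, 180, 180, 180, 180].

## Interface

Orientations are given as a 3x3 rotation matrix whose columns are the frame's x, y, z axes.
In Python, from rig import bot, vision, order gives the robot as it stands. The module is installed in compiled form; this text tells all that it offers.
- The arm moves only by the tool move_arm, never from a script. Its argument "moves" is a list of rows, each an object of numbers: "hand": the finger opening in mm, from 0 to 87; "x", "y", "z": the shift along the tool's x, y, z in units of 25 mm (1.0 is 25 mm); "wx", "wy", "wz": the turn, a rotation vector about the tool's x, y, z in degrees. In form: [{"hand": .., "x": .., "y": .., "z": .., "wx": .., "wy": .., "wz": ..}, ...]. A call has 1 to 20 rows; each row shifts and turns the commanded pose from where the row before left it, along the tool's axes as they then stand; what a row does not reach is not made up. A row lasts 1/10 s, in which the tool goes at most 50 mm and 8.59 degrees, less where a joint would pass 70% of its speed; a pose out of reach is approached as far as the arm can. A call is refused whole if a number of a shift passes 1 or a number of a turn 8.59, either way. A call with a gripper value outside its range is refused whole. The fingers move at their own pace and stop on an object; the grip force is fixed at half the most. Time passes only in rows, so rows that do not move let the fingers close. It gives the time, the measured TCP pose, the force and the opening at its end, in the units of the state.
- bot.read_state(): the state, without advancing time (a new reading comes with each control period).
- vision.capture(name): name is "scene" or "top" or "wrist"; returns a dict with "image" (480x640x3 uint8, red, green, blue), "z_map" (480x640 float32, m along the optical axis (not along the pixel's ray), 0 where there is no reading), "fx", "fy", "cx", "cy" (pixels), "pose" (4x4, takes a point from camera to world coordinates); the wrist camera has in their place "hand_eye" (4x4, takes a point from camera to tool coordinates, whose origin is the TCP and whose axes are the flange's). Camera axes: x right, y down, z forward; pixel columns grow to the right and rows downward; lengths in m; the calibration is good to about 2 mm. A picture is of the moment at which its call begins: read the wrist's pose just before it.
- order.hand_in(): hands the job in, once; it reports no verdict.
The state is a dict: "time_s": time; "joint_positions": joint angles; "qvel": joint speeds; "tau": joint torques, N m; "position": TCP position; "tcp_rot": TCP orientation; "force": force on the tool from outside, world axes, zero at the start; "moment": the same for the moment, N m; "opening": opening from 0.0 (shut) to 1.0 (fully open).
Only numpy, scipy, OpenCV 4.12 (cv2) and the standard library are available. Lean on these libraries where they do the work, as an engineer would, in place of code of your own. Each camera call takes 0.05 s, during which the arm holds its last target.

## Working session

There is one attempt and no reset: what is moved stays moved. The work goes in short steps, Python scripts to look and compute and a tool call to move; the robot and the scene stay as the last step left them, time stands still between calls to the robot, and variables do not carry over. Pictures are saved under pics/ and viewed, and the job is handed in when it is done.

Besides the shell and the picture viewer there is one more tool, called after "Call:" as name([rows], argument=value, ...), one row to a line, values as JSON. move_arm: Moves the arm, as the interface text tells. Its arguments: {"type":"object","properties":{"moves":{"type":"array"}},"required":["moves"]}

```bash
mkdir -p pics; ls
python3 - <<'E'
from rig import bot, vision, order
import cv2,numpy as np
s=bot.read_state();print(s['time_s'],s['position'],s['tcp_rot'],s['opening'],s['force'],bot.hold_point_z)
for n in ['scene','top','wrist']:
    c=vision.capture(n)
    cv2.imwrite(f'pics/{n}0.png',c['image'][:,:,::-1])
    np.savez(f'{n}0.npz',**c)
    print(n,c['fx'],c['fy'],c['cx'],c['cy']);print(np.round(c.get('pose',c.get('hand_eye')),3))
E
```

```text
pics
0.0 [0.21087154 0.58760135 0.22158166] [[-9.41159818e-01  3.37960305e-01 -1.01410037e-03]
 [ 3.37961660e-01  9.41158097e-01 -1.83133831e-03]
 [ 3.35509121e-04 -2.06630907e-03 -9.99997809e-01]] 0.9952118386176643 [0.49951007 0.60925713 0.40461694] 0.0187
scene 454.3307967214201 454.3307967214201 319.9493658907971 250.08463333372984
[[ 0.565  0.629 -0.534  1.176]
 [ 0.825 -0.434  0.362 -0.465]
 [-0.004 -0.645 -0.764  1.125]
 [ 0.     0.     0.     1.   ]]
top 594.3554192760969 594.3554192760969 320.39982093623536 238.73782234602155
[[ 0.028 -0.989  0.146  0.289]
 [-1.    -0.029 -0.003 -0.008]
 [ 0.007 -0.146 -0.989  1.541]
 [ 0.     0.     0.     1.   ]]
wrist 425.2924421789922 425.2924421789922 316.4622548575492 242.81900088229656
[[ 0.001 -0.969 -0.249  0.069]
 [ 1.     0.001 -0.     0.   ]
 [ 0.    -0.249  0.969 -0.162]
 [ 0.     0.     0.     1.   ]]
```

View pics/scene0.png

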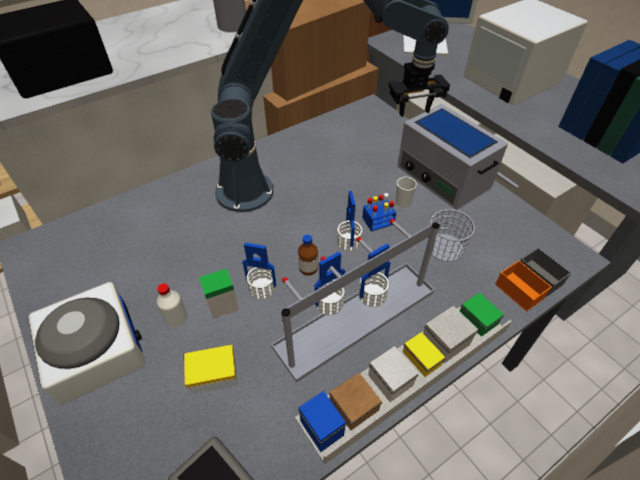

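View pics/top0.png

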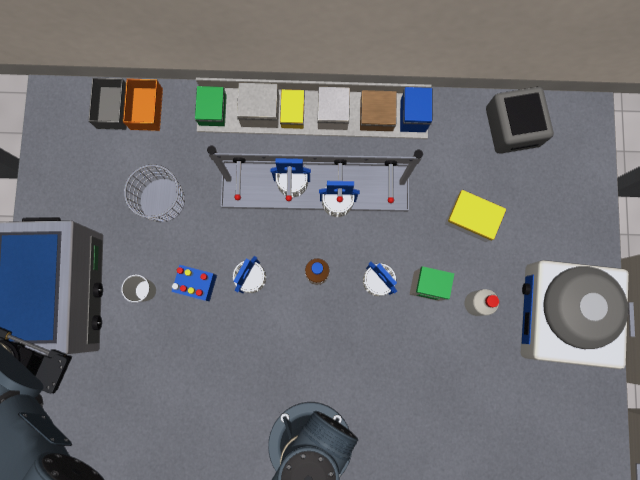

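View pics/wrist0.png

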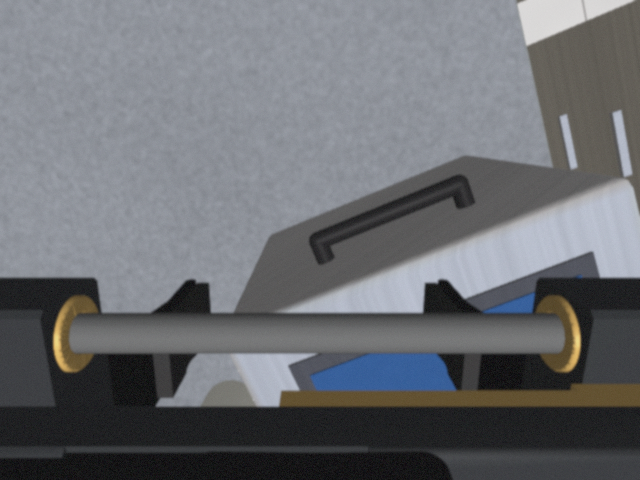

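Top view: the pegs' red balls are at about u=237, 289, 340 and 391, v≈197. The second peg carries the home basket and the third the basket left too far out; the first and fourth are empty. The loose baskets are at (250,275) and (380,278), with the bottle between them at (317,270).

```bash
cat > h.py <<'E'
import numpy as np,cv2
from rig import bot,vision,order
def cloud(c,pose=None):
    P=c['pose'] if pose is None else pose
    z=c['z_map'];v,u=np.mgrid[:480,:640]
    p=np.stack([(u-c['cx'])/c['fx']*z,(v-c['cy'])/c['fy']*z,z],-1)
    return p@P[:3,:3].T+P[:3,3]
def masks(c):
    h=cv2.cvtColor(c['image'],cv2.COLOR_RGB2HSV).astype(int)
    H,S,V=h[...,0],h[...,1],h[...,2]
    return dict(blue=(H>105)&(H<128)&(S>140)&(V>50),red=((H<6)|(H>174))&(S>150)&(V>80))
def ray(c,u,v,z,pose=None):
    P=c['pose'] if pose is None else pose
    d=P[:3,:3]@np.array([(u-c['cx'])/c['fx'],(v-c['cy'])/c['fy'],1]);o=P[:3,3]
    return o+d*(z-o[2])/d[2]
def wpose(s,c):
    T=np.eye(4);T[:3,:3]=s['tcp_rot'];T[:3,3]=s['position'];return T@c['hand_eye']
E
python3 - <<'E'
from h import *
for n in ['top','scene']:
    c=dict(np.load(f'{n}0.npz'));p=cloud(c);m=masks(c);print(n)
    for k in m:
        nn,lab,st,ce=cv2.connectedComponentsWithStats(m[k].astype(np.uint8))
        for i in range(1,nn):
            if st[i,4]<8: continue
            q=p[(lab==i)&(c['z_map']>0)]
            if len(q)==0: continue
            md=np.median(q,0)
            if not(0.2<md[0]<0.85 and abs(md[1])<.5): continue
            msg=''
            if k=='blue':
                # high part
                hh=q[(q[:,2]>(0.19 if md[2]<.25 else .2))]
                msg=f' zmax {np.percentile(q[:,2],97):.3f}'
                t=q[q[:,2]>np.percentile(q[:,2],97)-.006]
                (cx,cy),(a,b),an=cv2.minAreaRect((t[:,:2]*1000).astype(np.float32))
                msg+=f' topface c {t[:,:2].mean(0).round(4)} rect {cx:.1f},{cy:.1f} {a:.1f}x{b:.1f} an {an:.1f} n{len(t)}'
            else: msg=f' ray@z.23 {ray(c,*ce[i],.2335 if n=="top" else .231).round(4)}'
            print(k,ce[i].round(1),st[i,4],md.round(4),msg)
E
```

```text
top
blue [411.2 123.7] 249 [ 0.8131 -0.2404  0.0399]  zmax 0.065 topface c [ 0.8125 -0.2485] rect 813.0,-250.8 3.8x63.1 an 0.4 n29
blue [289.1 166.2] 435 [0.6466 0.0638 0.2302]  zmax 0.267 topface c [0.65   0.0632] rect 650.1,63.1 58.1x11.3 an 88.7 n104
blue [339.  188.1] 389 [ 0.5991 -0.0489  0.2305]  zmax 0.267 topface c [ 0.6024 -0.0508] rect 602.3,-51.1 9.9x57.5 an 1.0 n101
blue [243.8 272.4] 305 [0.4074 0.1639 0.1754]  zmax 0.203 topface c [0.4084 0.1651] rect 408.4,165.3 10.0x56.5 an 63.5 n90
blue [316.9 267.9] 102 [ 0.4248 -0.0055  0.1444]  zmax 0.149 topface c [ 0.4254 -0.0059] rect 424.6,-5.6 23.8x23.6 an 1.7 n64
blue [383.9 276. ] 300 [ 0.4086 -0.1618  0.1706]  zmax 0.203 topface c [ 0.4099 -0.1629] rect 410.4,-162.3 57.8x9.5 an 42.3 n87
blue [195.7 282.7] 755 [0.3894 0.2946 0.0571]  zmax 0.064 topface c [0.3899 0.3   ] rect 388.7,304.3 88.2x68.7 an 76.9 n335
red [237.2 196.9] 25 [0.5705 0.1777 0.2355]  ray@z.23 [0.5709 0.1779 0.2335]
red [288.3 197.9] 26 [0.5715 0.0638 0.2346]  ray@z.23 [0.572  0.0632 0.2335]
red [339.1 198.9] 22 [ 0.5724 -0.0507  0.235 ]  ray@z.23 [ 0.573
[... 1379 characters left out ...]
197. ] 18 [0.3794 0.3189 0.0911]  ray@z.23 [0.4859 0.2121 0.231 ]
red [369.4 200.1] 17 [0.369  0.278  0.0916]  ray@z.23 [0.4782 0.1785 0.231 ]
red [391.4 203.4] 19 [0.4222 0.3293 0.0921]  ray@z.23 [0.524  0.2211 0.231 ]
red [374.8 208.1] 15 [0.4096 0.269  0.0942]  ray@z.23 [0.5121 0.1708 0.231 ]
red [391.7 220.2] 12 [0.5757 0.1751 0.2334]  ray@z.23 [0.5745 0.1793 0.231 ]
red [358.3 238.5] 13 [0.578  0.0621 0.2336]  ray@z.23 [0.5761 0.0637 0.231 ]
red [322.5 257.7] 10 [ 0.5785 -0.0524  0.2335]  ray@z.23 [ 0.5762 -0.0507  0.231 ]
red [284.3 279.1] 16 [ 0.5808 -0.1672  0.2336]  ray@z.23 [ 0.5787 -0.1658  0.231 ]
red [162.8 288.6] 105 [ 0.3673 -0.4177  0.1468]  ray@z.23 [ 0.4372 -0.4216  0.231 ]
```

```bash
cat >> h.py <<'E'
def theta(s): return np.degrees(np.arctan2(s['tcp_rot'][1,1],s['tcp_rot'][0,1]))
def plan(x,y,z,th,dth=None):
    """turn first (wz total), then shift in units along turned tool axes"""
    s=bot.read_state();t0=theta(s)
    w=(t0-th+90)%180-90
    thf=t0-w
    a=np.radians(thf);ya=np.array([np.cos(a),np.sin(a),0]);za=np.array([0,0,-1]);xa=np.cross(ya,za)
    d=(np.array([x,y,z])-s['position'])/.025
    print('t %.2f pos %s th %.2f | wz %.2f then x %.3f y %.3f z %.3f units; q6 %.1f F %s'%(s['time_s'],s['position'].round(4),t0,w,d@xa,d@ya,d@za,s['joint_positions'][5],s['force'].round(1)))
E
python3 -c "
from h import *
plan(.412,.165,.30,63.5)"
```

```text
t 0.15 pos [0.2109 0.5877 0.2218] th 70.25 | wz 6.75 then x -14.743 y -11.545 z -3.127 units; q6 -10.2 F [0.6 0.3 0.1]
```

Call:
move_arm([
  {"hand": 87, "z": -1, "wz": 3},
  {"hand": 87, "z": -1, "wz": 3.75},
  {"hand": 87, "z": -1},
  {"hand": 87, "x": -0.98, "y": -0.77},
  {"hand": 87, "x": -0.98, "y": -0.77},
  {"hand": 87, "x": -0.98, "y": -0.77},
  {"hand": 87, "x": -0.98, "y": -0.77},
  {"hand": 87, "x": -0.98, "y": -0.77},
  {"hand": 87, "x": -0.98, "y": -0.77},
  {"hand": 87, "x": -0.98, "y": -0.77},
  {"hand": 87, "x": -0.98, "y": -0.77},
  {"hand": 87, "x": -0.98, "y": -0.77},
  {"hand": 87, "x": -0.98, "y": -0.77},
  {"hand": 87, "x": -0.98, "y": -0.77},
  {"hand": 87, "x": -0.98, "y": -0.77},
  {"hand": 87, "x": -0.98, "y": -0.77},
  {"hand": 87, "x": -0.98, "y": -0.77},
  {"hand": 87, "x": -0.98, "y": -0.77},
])

```text
schema error: expected keys hand, x, y, z, wx, wy, wz
```

```bash
cat >> h.py <<'E'
def wristlook(name,zlo,zhi):
    s=bot.read_state();c=vision.capture('wrist');P=wpose(s,c)
    cv2.imwrite(f'pics/{name}.png',c['image'][:,:,::-1])
    p=cloud(c,P);m=masks(c)['blue']
    q=p[m&(c['z_map']>0)]
    print('blue zmax',np.percentile(q[:,2],98).round(4),len(q))
    t=m&(c['z_map']>0)&(p[...,2]>zlo)&(p[...,2]<zhi)
    nn,lab,st,ce=cv2.connectedComponentsWithStats(t.astype(np.uint8))
    for i in range(1,nn):
        if st[i,4]<150: continue
        tt=p[lab==i]
        (cx,cy),(a,b),an=cv2.minAreaRect((tt[:,:2]*1000).astype(np.float32))
        print('px',ce[i].round(1),'n',st[i,4],'mean',tt.mean(0).round(4),f'rect {cx:.1f},{cy:.1f} {a:.1f}x{b:.1f} an {an:.1f}', 'tool',(s['tcp_rot'].T@(tt.mean(0)-s['position'])).round(4))
    return s,c,P,p
E
python3 -c "
from h import *
plan(.412,.165,.30,63.5)
wristlook('w1',.194,.208)"
```

```text
t 0.15 pos [0.2109 0.5877 0.2218] th 70.25 | wz 6.75 then x -14.743 y -11.545 z -3.127 units; q6 -10.2 F [0.6 0.3 0.1]
blue zmax 0.214 4716
```

All keys are required in every row.

Call:
move_arm([
  {"hand": 87, "x": 0, "y": 0, "z": -1, "wx": 0, "wy": 0, "wz": 3},
  {"hand": 87, "x": 0, "y": 0, "z": -1, "wx": 0, "wy": 0, "wz": 3.75},
  {"hand": 87, "x": 0, "y": 0, "z": -1, "wx": 0, "wy": 0, "wz": 0},
  {"hand": 87, "x": -0.98, "y": -0.77, "z": 0, "wx": 0, "wy": 0, "wz": 0},
  {"hand": 87, "x": -0.98, "y": -0.77, "z": 0, "wx": 0, "wy": 0, "wz": 0},
  {"hand": 87, "x": -0.98, "y": -0.77, "z": 0, "wx": 0, "wy": 0, "wz": 0},
  {"hand": 87, "x": -0.98, "y": -0.77, "z": 0, "wx": 0, "wy": 0, "wz": 0},
  {"hand": 87, "x": -0.98, "y": -0.77, "z": 0, "wx": 0, "wy": 0, "wz": 0},
  {"hand": 87, "x": -0.98, "y": -0.77, "z": 0, "wx": 0, "wy": 0, "wz": 0},
  {"hand": 87, "x": -0.98, "y": -0.77, "z": 0, "wx": 0, "wy": 0, "wz": 0},
  {"hand": 87, "x": -0.98, "y": -0.77, "z": 0, "wx": 0, "wy": 0, "wz": 0},
  {"hand": 87, "x": -0.98, "y": -0.77, "z": 0, "wx": 0, "wy": 0, "wz": 0},
  {"hand": 87, "x": -0.98, "y": -0.77, "z": 0, "wx": 0, "wy": 0, "wz": 0},
  {"hand": 87, "x": -0.98, "y": -0.77, "z": 0, "wx": 0, "wy": 0, "wz": 0},
  {"hand": 87, "x": -0.98, "y": -0.77, "z": 0, "wx": 0, "wy": 0, "wz": 0},
  {"hand": 87, "x": -0.98, "y": -0.77, "z": 0, "wx": 0, "wy": 0, "wz": 0},
  {"hand": 87, "x": -0.98, "y": -0.77, "z": 0, "wx": 0, "wy": 0, "wz": 0},
  {"hand": 87, "x": -0.98, "y": -0.77, "z": 0, "wx": 0, "wy": 0, "wz": 0},
  {"hand": 87, "x": 0, "y": 0, "z": 0, "wx": 0, "wy": 0, "wz": 0},
])

```text
time_s: 2.1
position: [0.413, 0.1632, 0.2976]
tcp_rot: [[-0.893, 0.45, 0.001], [0.45, 0.893, -0.001], [-0.002, -0.0, -1.0]]
force: [-0.2, -0.2, 0.1]
opening: 0.998
```

```bash
python3 -c "
from h import *
plan(.412,.165,.30,63.5)
wristlook('w1',.194,.208)"
```

```text
t 2.10 pos [0.413  0.1632 0.2976] th 63.25 | wz -0.25 then x 0.066 y 0.047 z -0.095 units; q6 -56.1 F [-0.2 -0.2  0.1]
blue zmax 0.201 7116
px [320.  238.3] n 1315 mean [0.4101 0.1674 0.2002] rect 410.2,167.4 9.1x59.5 an 63.3 tool [0.0046 0.0025 0.0974]
```

View pics/w1.png

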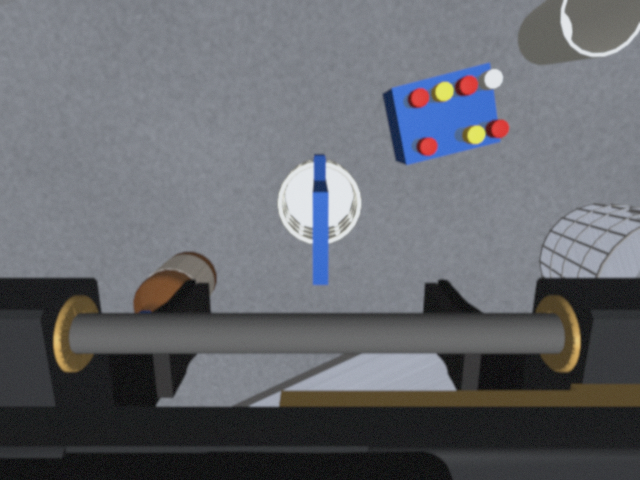

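The wrist view shows the plate at (320,238). It is 4.6 mm along tool x and 2.5 mm along tool y from centre, its top is at z=0.200, and its angle matches. I'll go down and grip.

Call:
move_arm([
  {"hand": 60, "x": 0.18, "y": 0.1, "z": 0.5, "wx": 0, "wy": 0, "wz": 0},
  {"hand": 50, "x": 0, "y": 0, "z": 0.8, "wx": 0, "wy": 0, "wz": 0},
  {"hand": 50, "x": 0, "y": 0, "z": 0.8, "wx": 0, "wy": 0, "wz": 0},
  {"hand": 50, "x": 0, "y": 0, "z": 0.8, "wx": 0, "wy": 0, "wz": 0},
  {"hand": 50, "x": 0, "y": 0, "z": 0.7, "wx": 0, "wy": 0, "wz": 0},
  {"hand": 50, "x": 0, "y": 0, "z": 0.7, "wx": 0, "wy": 0, "wz": 0},
  {"hand": 50, "x": 0, "y": 0, "z": 0.56, "wx": 0, "wy": 0, "wz": 0},
  {"hand": 50, "x": 0, "y": 0, "z": 0, "wx": 0, "wy": 0, "wz": 0},
  {"hand": 30, "x": 0, "y": 0, "z": 0, "wx": 0, "wy": 0, "wz": 0},
  {"hand": 20, "x": 0, "y": 0, "z": 0, "wx": 0, "wy": 0, "wz": 0},
  {"hand": 0, "x": 0, "y": 0, "z": 0, "wx": 0, "wy": 0, "wz": 0},
  {"hand": 0, "x": 0, "y": 0, "z": 0, "wx": 0, "wy": 0, "wz": 0},
  {"hand": 0, "x": 0, "y": 0, "z": 0, "wx": 0, "wy": 0, "wz": 0},
  {"hand": 0, "x": 0, "y": 0, "z": 0, "wx": 0, "wy": 0, "wz": 0},
])

```text
time_s: 3.55
position: [0.4084, 0.17, 0.1763]
tcp_rot: [[-0.895, 0.446, 0.0], [0.446, 0.895, -0.0], [-0.0, 0.0, -1.0]]
force: [0.3, 0.1, 0.2]
opening: 0.116
```

```bash
python3 -c "
from h import *
plan(.4102,.1674,.176,63.3)"
```

```text
t 3.55 pos [0.4084 0.17   0.1763] th 63.49 | wz 0.19 then x -0.112 y -0.059 z 0.011 units; q6 -55.4 F [0.3 0.1 0.2]
```

Call:
move_arm([
  {"hand": 0, "x": 0, "y": 0, "z": -0.4, "wx": 0, "wy": 0, "wz": 0},
  {"hand": 0, "x": 0, "y": 0, "z": -0.8, "wx": 0, "wy": 0, "wz": 0},
  {"hand": 0, "x": 0, "y": 0, "z": -0.9, "wx": 0, "wy": 0, "wz": 0},
  {"hand": 0, "x": 0, "y": 0, "z": -0.9, "wx": 0, "wy": 0, "wz": 0},
  {"hand": 0, "x": 0, "y": 0, "z": -0.9, "wx": 0, "wy": 0, "wz": 0},
  {"hand": 0, "x": 0, "y": 0, "z": -0.9, "wx": 0, "wy": 0, "wz": 7},
  {"hand": 0, "x": 0, "y": 0, "z": -0.9, "wx": 0, "wy": 0, "wz": 7},
  {"hand": 0, "x": 0, "y": 0, "z": -0.8, "wx": 0, "wy": 0, "wz": 7},
  {"hand": 0, "x": 0, "y": 0, "z": 0, "wx": 0, "wy": 0, "wz": 7},
  {"hand": 0, "x": 0, "y": 0, "z": 0, "wx": 0, "wy": 0, "wz": 7},
  {"hand": 0, "x": 0, "y": 0, "z": 0, "wx": 0, "wy": 0, "wz": 7},
  {"hand": 0, "x": 0, "y": 0, "z": 0, "wx": 0, "wy": 0, "wz": 7},
  {"hand": 0, "x": 0, "y": 0, "z": 0, "wx": 0, "wy": 0, "wz": 7},
  {"hand": 0, "x": 0, "y": 0, "z": 0, "wx": 0, "wy": 0, "wz": 6.9},
  {"hand": 0, "x": 0, "y": 0, "z": 0, "wx": 0, "wy": 0, "wz": 0},
  {"hand": 0, "x": 0, "y": 0, "z": 0, "wx": 0, "wy": 0, "wz": 0},
])

```text
time_s: 5.15
position: [0.4081, 0.17, 0.3388]
tcp_rot: [[-0.013, 1.0, 0.0], [1.0, 0.013, -0.0], [-0.0, 0.0, -1.0]]
force: [-0.5, -0.1, -0.9]
opening: 0.111
```

```bash
python3 -c "
from h import *
plan(.49,.155,.34,.58)"
```

```text
t 5.15 pos [0.4081 0.17   0.3388] th 0.74 | wz 0.16 then x -0.633 y 3.271 z -0.047 units; q6 7.3 F [-0.5 -0.1 -0.9]
```

Call:
move_arm([
  {"hand": 0, "x": -0.15, "y": 0.6, "z": 0, "wx": 0, "wy": 0, "wz": 0.16},
  {"hand": 0, "x": -0.16, "y": 0.9, "z": 0, "wx": 0, "wy": 0, "wz": 0},
  {"hand": 0, "x": -0.16, "y": 0.9, "z": 0, "wx": 0, "wy": 0, "wz": 0},
  {"hand": 0, "x": -0.16, "y": 0.6, "z": 0, "wx": 0, "wy": 0, "wz": 0},
  {"hand": 0, "x": 0, "y": 0.27, "z": 0, "wx": 0, "wy": 0, "wz": 0},
  {"hand": 0, "x": 0, "y": 0, "z": 0, "wx": 0, "wy": 0, "wz": 0},
  {"hand": 0, "x": 0, "y": 0, "z": 0, "wx": 0, "wy": 0, "wz": 0},
  {"hand": 0, "x": 0, "y": 0, "z": 0, "wx": 0, "wy": 0, "wz": 0},
])

```text
time_s: 5.95
position: [0.4892, 0.1552, 0.3385]
tcp_rot: [[-0.008, 1.0, -0.001], [1.0, 0.008, 0.0], [0.0, -0.001, -1.0]]
force: [-0.4, -0.3, -1.5]
opening: 0.112
```

```bash
cat >> h.py <<'E'
def balls(s,c,P,p):
    m=masks(c)['red'];nn,lab,st,ce=cv2.connectedComponentsWithStats(m.astype(np.uint8))
    for i in range(1,nn):
        if st[i,4]<60: continue
        q=p[(lab==i)&(c['z_map']>0)]
        if len(q) and np.median(q[:,2])>.2: print('ball px',ce[i].round(1),st[i,:5],'ray z.231',ray(c,*ce[i],.232,P).round(4),'cloud',np.median(q,0).round(4),'ztop',np.percentile(q[:,2],95).round(4))
E
python3 -c "
from h import *
plan(.49,.155,.34,.58)
r=wristlook('w2',.255,.272);balls(*r)
np.savez('w2.npz',P=r[2],**r[1])"
```

```text
t 5.95 pos [0.4892 0.1552 0.3385] th 0.47 | wz -0.11 then x -0.007 y 0.031 z -0.059 units; q6 4.6 F [-0.4 -0.3 -1.5]
blue zmax 0.3636 12513
px [571.9 379.4] n 1288 mean [0.6504 0.0745 0.2622] rect 654.7,72.5 17.3x42.8 an 1.2 tool [-0.082   0.1606  0.0762]
ball px [449.8 204.7] [440 195  20  20 332] ray z.231 [0.5732 0.1803 0.232 ] cloud [0.5718 0.181  0.236 ] ztop 0.238
```

View pics/w2.png

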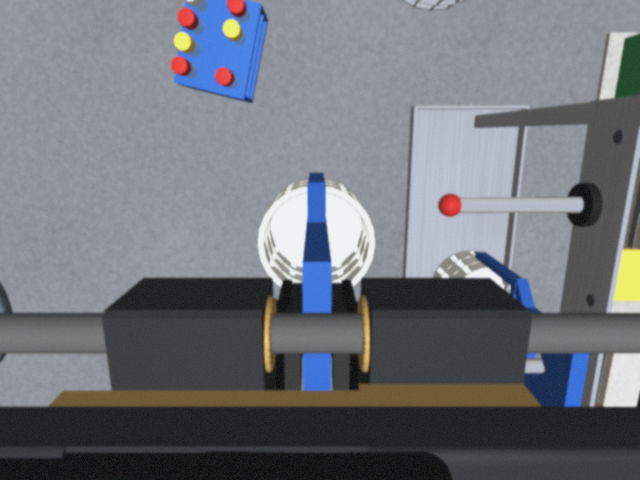

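```bash
python3 -c "
from h import *
c=dict(np.load('w2.npz'));P=c['P'];p=cloud(c,P)
im=c['image']
print(im[250:275:2,317])
for v in (255,258,262,266): print(v,p[v,317].round(4),ray(c,317,v,.3625,P).round(4))
m=masks(c)['blue']&(p[...,2]>.357)&(p[...,2]<.37)
q=p[m];print(len(q),np.percentile(q,[1,50,99],axis=0).round(4))
# bowl rim
mm=(im.min(-1)>190);mm[300:]=0;mm[:,:240]=0;mm[:,400:]=0;mm[:160]=0
ys,xs=np.nonzero(mm);print(xs.min(),xs.max(),ys.min(),p[ys.min()+3,316])
for u,v in((xs.min(),240),(xs.max(),240),(316,ys.min())): print(ray(c,u,v,.2215,P).round(4))
# stop disc
k=(im.max(-1)<40);k[:,:560]=0;k[:,620:]=0;k[:170]=0;k[240:]=0
q=p[k&(c['z_map']>0)];print(np.percentile(q,[2,50,98],axis=0).round(4))
"
```

```text
[[ 33  59 107]
 [ 29  56 105]
 [ 34  58 108]
 [ 37  59 109]
 [ 32  61 107]
 [ 36  62 120]
 [ 59 106 198]
 [ 68 122 223]
 [ 66 122 223]
 [ 68 123 224]
 [ 67 123 224]
 [ 69 124 224]
 [ 67 122 223]]
255 [0.4885 0.1818 0.3557] [0.4885 0.1838 0.3625]
258 [0.4885 0.1818 0.3595] [0.4885 0.1827 0.3625]
262 [0.4885 0.1817 0.3637] [0.4885 0.1813 0.3625]
266 [0.4885 0.1796 0.3616] [0.4885 0.1799 0.3625]
2572 [[0.4838 0.1328 0.358 ]
 [0.4886 0.1666 0.3628]
 [0.4935 0.1818 0.3641]]
257 374 184 [0.48783396 0.19685829 0.28140028]
[0.4481 0.1533 0.2215]
[0.5273 0.154  0.2215]
[0.4877 0.1915 0.2215]
[[0.6553 0.1689 0.2221]
 [0.6563 0.1827 0.2361]
 [0.6595 0.194  0.2434]]
```

The ball of peg 1 is at (450,205), about (0.5725, 0.180). The held plate's centre is 3.3 mm towards -y from the TCP, and the eye is 20.5 mm below it. Next I'll align and lower in front of the peg.

Call:
move_arm([
  {"hand": 0, "x": 0.4, "y": 0, "z": 0.3, "wx": 0, "wy": 0, "wz": 0},
  {"hand": 0, "x": 0.5, "y": 0, "z": 0.7, "wx": 0, "wy": 0, "wz": 0},
  {"hand": 0, "x": 0.24, "y": 0, "z": 0.8, "wx": 0, "wy": 0, "wz": 0},
  {"hand": 0, "x": 0, "y": 0, "z": 0.8, "wx": 0, "wy": 0, "wz": 0},
  {"hand": 0, "x": 0, "y": 0, "z": 0.6, "wx": 0, "wy": 0, "wz": 0},
  {"hand": 0, "x": 0, "y": 0, "z": 0.3, "wx": 0, "wy": 0, "wz": 0},
  {"hand": 0, "x": 0, "y": 0, "z": 0, "wx": 0, "wy": 0, "wz": 0},
  {"hand": 0, "x": 0, "y": 0, "z": 0, "wx": 0, "wy": 0, "wz": 0},
  {"hand": 0, "x": 0, "y": 0, "z": 0, "wx": 0, "wy": 0, "wz": 0},
])

```text
time_s: 6.9
position: [0.4906, 0.1837, 0.252]
tcp_rot: [[-0.008, 1.0, 0.002], [1.0, 0.008, 0.0], [0.0, 0.002, -1.0]]
force: [-0.0, 0.7, -1.4]
opening: 0.114
```

```bash
python3 -c "
from h import *
plan(.6165,.1838,.2505,.5)
r=wristlook('w3',.255,.283);balls(*r)
c=vision.capture('scene');cv2.imwrite('pics/s3.png',cv2.resize(c['image'][160:340,200:440,::-1],None,fx=3,fy=3))"
```

```text
t 6.90 pos [0.4906 0.1837 0.252 ] th 0.44 | wz -0.06 then x -0.039 y 5.035 z 0.059 units; q6 7.9 F [-0.   0.7 -1.4]
blue zmax 0.277 13298
px [316.5 280.8] n 1885 mean [0.4897 0.2024 0.274 ] rect 489.8,200.9 12.2x19.3 an 0.3 tool [ 0.0188 -0.0007 -0.022 ]
px [316.5 371. ] n 983 mean [0.49   0.1684 0.2762] rect 490.2,168.1 10.4x16.3 an 2.1 tool [-0.0152 -0.0007 -0.0243]
ball px [505.9 288.1] [497 282  17  15 102] ray z.231 [0.5763 0.1846 0.232 ] cloud [0.5745 0.1864 0.2347] ztop 0.3366
```

View pics/w3.png

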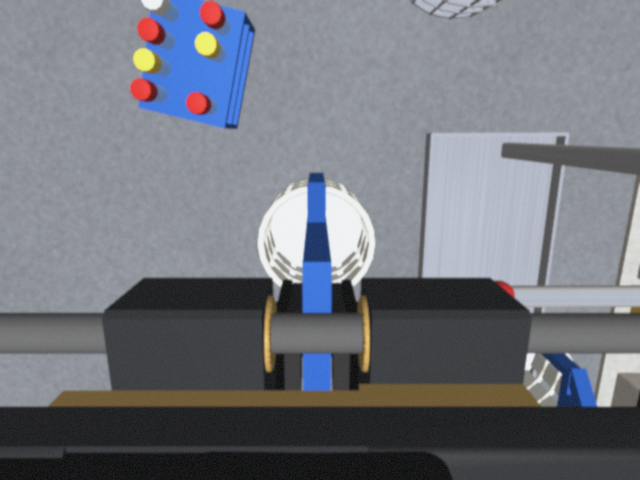

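View pics/s3.png

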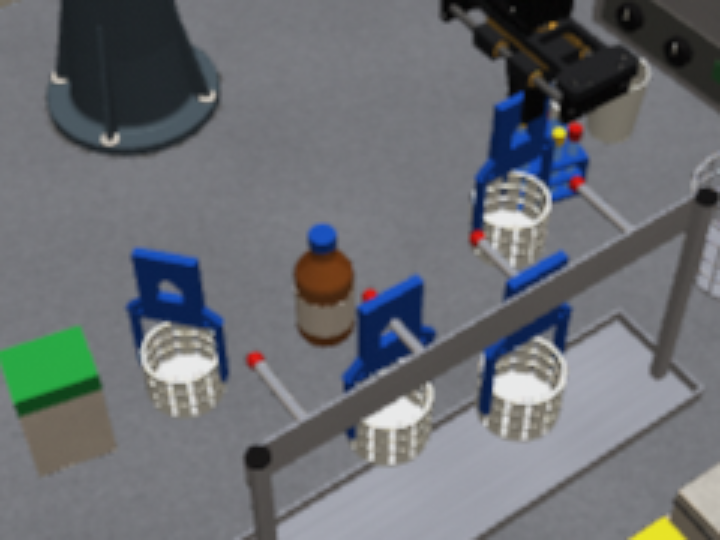

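Call:
move_arm([
  {"hand": 0, "x": 0, "y": 0.4, "z": 0.06, "wx": 0, "wy": 0, "wz": 0},
  {"hand": 0, "x": 0, "y": 0.6, "z": 0, "wx": 0, "wy": 0, "wz": 0},
  {"hand": 0, "x": 0, "y": 0.6, "z": 0, "wx": 0, "wy": 0, "wz": 0},
  {"hand": 0, "x": 0, "y": 0.5, "z": 0, "wx": 0, "wy": 0, "wz": 0},
  {"hand": 0, "x": 0, "y": 0.5, "z": 0, "wx": 0, "wy": 0, "wz": 0},
  {"hand": 0, "x": 0, "y": 0.5, "z": 0, "wx": 0, "wy": 0, "wz": 0},
  {"hand": 0, "x": 0, "y": 0.4, "z": 0, "wx": 0, "wy": 0, "wz": 0},
  {"hand": 0, "x": 0, "y": 0, "z": 0, "wx": 0, "wy": 0, "wz": 0},
  {"hand": 0, "x": 0, "y": 0, "z": 0, "wx": 0, "wy": 0, "wz": 0},
])

```text
time_s: 7.9
position: [0.5771, 0.1841, 0.2492]
tcp_rot: [[-0.008, 1.0, -0.001], [1.0, 0.008, -0.0], [-0.0, -0.001, -1.0]]
force: [-0.4, 0.1, -2.3]
opening: 0.112
```

```bash
python3 -c "
from h import *
plan(.6165,.1838,.2505,.5)
c=vision.capture('scene');cv2.imwrite('pics/s4.png',cv2.resize(c['image'][160:340,200:440,::-1],None,fx=3,fy=3))"
```

```text
t 7.90 pos [0.5771 0.1841 0.2492] th 0.43 | wz -0.07 then x -0.024 y 1.575 z -0.051 units; q6 6.7 F [-0.4  0.1 -2.3]
```

View pics/s4.png

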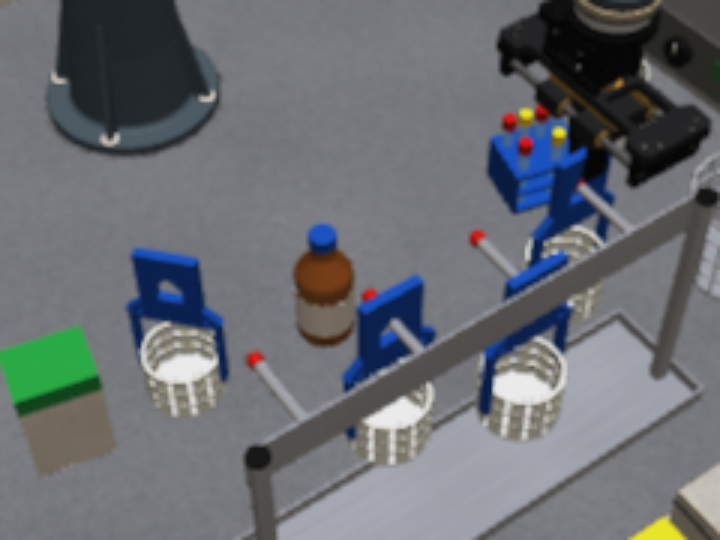

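The scene view shows the red ball entering the eye at about (580,187), with no contact force. I'll continue in, lower and check the force.

Call:
move_arm([
  {"hand": 0, "x": 0, "y": 0.5, "z": 0, "wx": 0, "wy": 0, "wz": 0},
  {"hand": 0, "x": 0, "y": 0.5, "z": 0, "wx": 0, "wy": 0, "wz": 0},
  {"hand": 0, "x": 0, "y": 0.4, "z": 0, "wx": 0, "wy": 0, "wz": 0},
  {"hand": 0, "x": 0, "y": 0.17, "z": 0, "wx": 0, "wy": 0, "wz": 0},
  {"hand": 0, "x": 0, "y": 0, "z": 0.12, "wx": 0, "wy": 0, "wz": 0},
  {"hand": 0, "x": 0, "y": 0, "z": 0.12, "wx": 0, "wy": 0, "wz": 0},
  {"hand": 0, "x": 0, "y": 0, "z": 0.1, "wx": 0, "wy": 0, "wz": 0},
  {"hand": 0, "x": 0, "y": 0, "z": 0, "wx": 0, "wy": 0, "wz": 0},
  {"hand": 0, "x": 0, "y": 0, "z": 0, "wx": 0, "wy": 0, "wz": 0},
])

```text
time_s: 8.85
position: [0.6164, 0.1844, 0.2409]
tcp_rot: [[-0.008, 1.0, -0.0], [1.0, 0.008, -0.0], [-0.0, -0.0, -1.0]]
force: [-0.4, -1.2, -0.7]
opening: 0.107
```

```bash
python3 -c "
from h import *
plan(.6165,.1838,.2505,.5)
r=wristlook('w5',.245,.283)
c=vision.capture('scene');cv2.imwrite('pics/s5.png',cv2.resize(c['image'][160:340,200:440,::-1],None,fx=3,fy=3))"
```

```text
t 8.85 pos [0.6164 0.1844 0.2409] th 0.44 | wz -0.06 then x -0.026 y 0.004 z -0.382 units; q6 6.3 F [-0.4 -1.2 -0.7]
blue zmax 0.2659 12510
px [316.5 281.2] n 1868 mean [0.6156 0.2031 0.2631] rect 615.7,201.6 19.6x12.2 an 89.9 tool [ 0.0186 -0.0007 -0.0222]
px [316.5 371.3] n 940 mean [0.6158 0.1691 0.2652] rect 615.7,168.9 10.1x16.1 an 1.0 tool [-0.0154 -0.0007 -0.0242]
```

View pics/s5.png

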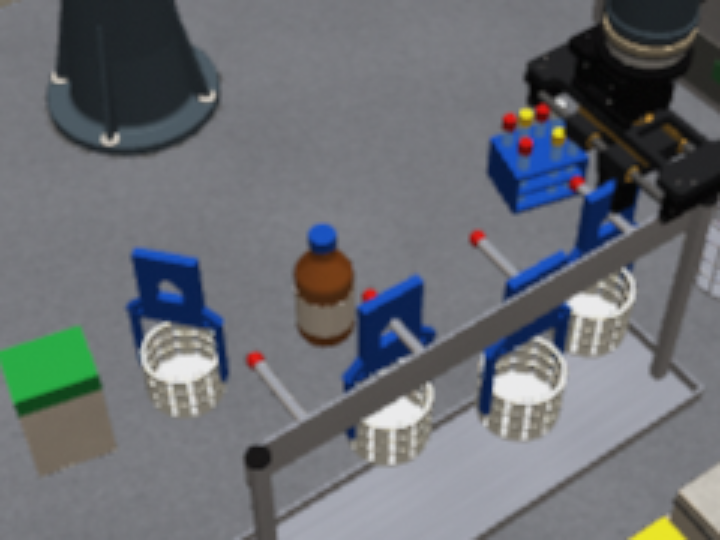

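View pics/w5.png

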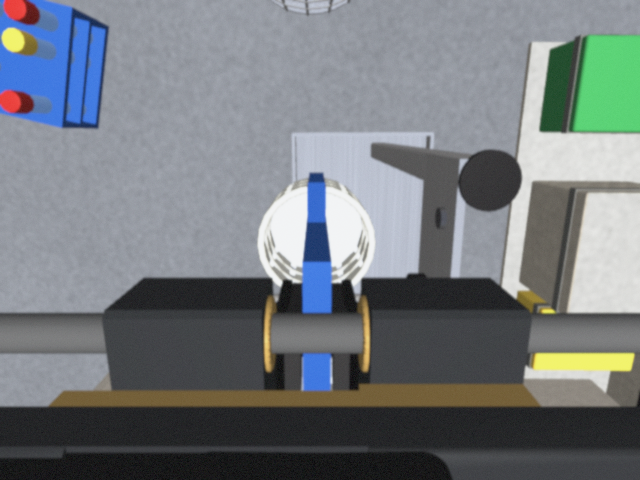

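The peg is through the eye: the ball shows in front of the plate at (577,183). I'll lower slightly, open and lift clear.

Call:
move_arm([
  {"hand": 0, "x": 0, "y": 0, "z": 0.05, "wx": 0, "wy": 0, "wz": 0},
  {"hand": 14, "x": 0, "y": 0, "z": 0, "wx": 0, "wy": 0, "wz": 0},
  {"hand": 18, "x": 0, "y": 0, "z": 0, "wx": 0, "wy": 0, "wz": 0},
  {"hand": 22, "x": 0, "y": 0, "z": 0, "wx": 0, "wy": 0, "wz": 0},
  {"hand": 22, "x": 0, "y": 0, "z": 0, "wx": 0, "wy": 0, "wz": 0},
  {"hand": 22, "x": 0, "y": 0, "z": 0, "wx": 0, "wy": 0, "wz": 0},
  {"hand": 22, "x": 0, "y": 0, "z": -0.3, "wx": 0, "wy": 0, "wz": 0},
  {"hand": 22, "x": 0, "y": 0, "z": -0.5, "wx": 0, "wy": 0, "wz": 0},
  {"hand": 22, "x": 0, "y": 0, "z": -0.6, "wx": 0, "wy": 0, "wz": 0},
  {"hand": 40, "x": 0, "y": 0, "z": -0.8, "wx": 0, "wy": 0, "wz": 0},
  {"hand": 50, "x": 0, "y": 0, "z": -0.8, "wx": 0, "wy": 0, "wz": 0},
  {"hand": 50, "x": 0, "y": 0, "z": -0.8, "wx": 0, "wy": 0, "wz": 0},
  {"hand": 50, "x": 0, "y": 0, "z": 0, "wx": 0, "wy": 0, "wz": 0},
])

```text
time_s: 10.25
position: [0.6188, 0.1848, 0.3397]
tcp_rot: [[-0.008, 1.0, 0.009], [1.0, 0.008, 0.001], [0.001, 0.009, -1.0]]
force: [0.1, 0.2, 0.5]
opening: 0.523
```

```bash
python3 -c "
from h import *
plan(.4115,-.1605,.33,-47.7)
r=wristlook('w6',.255,.272)
c=vision.capture('scene');cv2.imwrite('pics/s6.png',cv2.resize(c['image'][160:340,200:440,::-1],None,fx=3,fy=3))"
```

```text
t 10.25 pos [0.6188 0.1848 0.3397] th 0.44 | wz 48.14 then x -15.428 y 4.633 z 0.387 units; q6 6.3 F [0.1 0.2 0.5]
blue zmax 0.2646 8925
px [311.8 258.6] n 1502 mean [0.6161 0.1821 0.2637] rect 615.9,180.8 8.7x60.1 an 0.6 tool [-0.0027 -0.0035  0.0759]
```

View pics/s6.png

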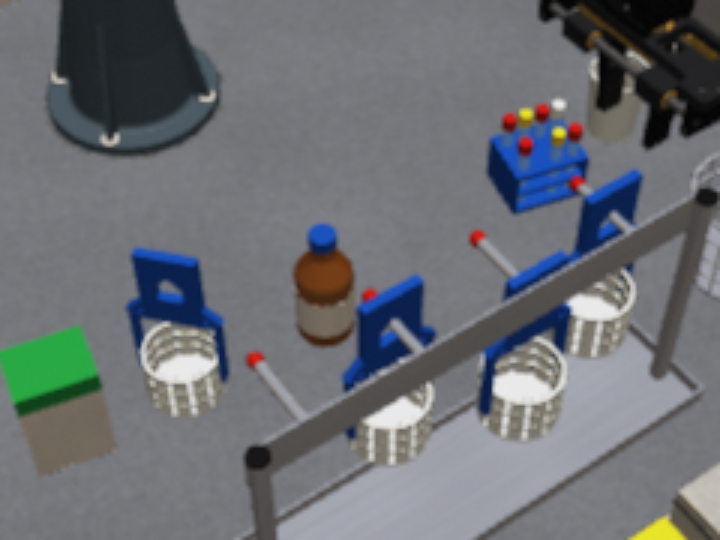

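View pics/w6.png

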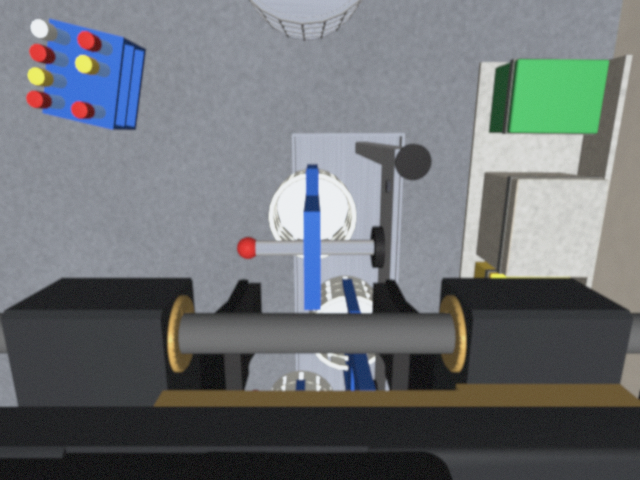

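Basket 1 hangs freely on peg 1 at x≈0.616, about 35 mm before home. On to basket 2.

Call:
move_arm([
  {"hand": 60, "x": -0.98, "y": -0.6, "z": 0, "wx": 0, "wy": 0, "wz": 0},
  {"hand": 87, "x": -0.98, "y": -0.6, "z": 0, "wx": 0, "wy": 0, "wz": 0},
  {"hand": 87, "x": -0.98, "y": -0.6, "z": 0, "wx": 0, "wy": 0, "wz": 0},
  {"hand": 87, "x": -0.98, "y": -0.6, "z": 0, "wx": 0, "wy": 0, "wz": 0},
  {"hand": 87, "x": -0.98, "y": -0.6, "z": 0, "wx": 0, "wy": 0, "wz": 0},
  {"hand": 87, "x": -0.98, "y": -0.6, "z": 0, "wx": 0, "wy": 0, "wz": 0},
  {"hand": 87, "x": -0.98, "y": -0.6, "z": 0, "wx": 0, "wy": 0, "wz": 0},
  {"hand": 87, "x": -0.98, "y": -0.6, "z": 0, "wx": 0, "wy": 0, "wz": 0},
  {"hand": 87, "x": -0.98, "y": -0.6, "z": 0, "wx": 0, "wy": 0, "wz": 0},
  {"hand": 87, "x": -0.98, "y": -0.6, "z": 0, "wx": 0, "wy": 0, "wz": 0},
  {"hand": 87, "x": -0.98, "y": -0.6, "z": 0, "wx": 0, "wy": 0, "wz": 0},
  {"hand": 87, "x": -0.98, "y": -0.6, "z": 0, "wx": 0, "wy": 0, "wz": 0},
  {"hand": 87, "x": -0.98, "y": -0.6, "z": 0, "wx": 0, "wy": 0, "wz": 0},
  {"hand": 87, "x": -0.98, "y": -0.6, "z": 0, "wx": 0, "wy": 0, "wz": 0},
])

```text
time_s: 11.75
position: [0.4079, -0.1605, 0.3337]
tcp_rot: [[-0.008, 1.0, -0.002], [1.0, 0.008, 0.002], [0.002, -0.002, -1.0]]
force: [0.4, -0.8, -0.3]
opening: 1.001
```

Call:
move_arm([
  {"hand": 87, "x": 0, "y": 0, "z": 0.25, "wx": 0, "wy": 0, "wz": 7},
  {"hand": 87, "x": 0, "y": 0, "z": 0.25, "wx": 0, "wy": 0, "wz": 7},
  {"hand": 87, "x": 0, "y": 0, "z": 0.25, "wx": 0, "wy": 0, "wz": 7},
  {"hand": 87, "x": 0, "y": 0, "z": 0.25, "wx": 0, "wy": 0, "wz": 7},
  {"hand": 87, "x": 0, "y": 0, "z": 0.25, "wx": 0, "wy": 0, "wz": 7},
  {"hand": 87, "x": 0, "y": 0, "z": 0.25, "wx": 0, "wy": 0, "wz": 7},
  {"hand": 87, "x": 0, "y": 0, "z": 0.1, "wx": 0, "wy": 0, "wz": 6.1},
  {"hand": 87, "x": 0, "y": 0, "z": 0, "wx": 0, "wy": 0, "wz": 0},
  {"hand": 87, "x": 0, "y": 0, "z": 0, "wx": 0, "wy": 0, "wz": 0},
  {"hand": 87, "x": 0, "y": 0, "z": 0, "wx": 0, "wy": 0, "wz": 0},
])

```text
time_s: 12.75
position: [0.4092, -0.1601, 0.2946]
tcp_rot: [[0.738, 0.675, -0.0], [0.675, -0.738, 0.0], [-0.0, -0.0, -1.0]]
force: [-1.2, 0.5, 0.4]
opening: 1.0
```

```bash
python3 -c "
from h import *
plan(.4115,-.1605,.3,-47.7)
r=wristlook('w7',.192,.208)"
```

```text
t 12.75 pos [ 0.4092 -0.1601  0.2946] th -47.58 | wz 0.12 then x 0.057 y 0.075 z -0.215 units; q6 11.6 F [-1.2  0.5  0.4]
blue zmax 0.2013 3193
px [323.2 241.2] n 1361 mean [ 0.413  -0.1609  0.2002] rect 412.6,-161.2 59.8x9.0 an 42.4 tool [0.0023 0.0032 0.0944]
```

View pics/w7.png

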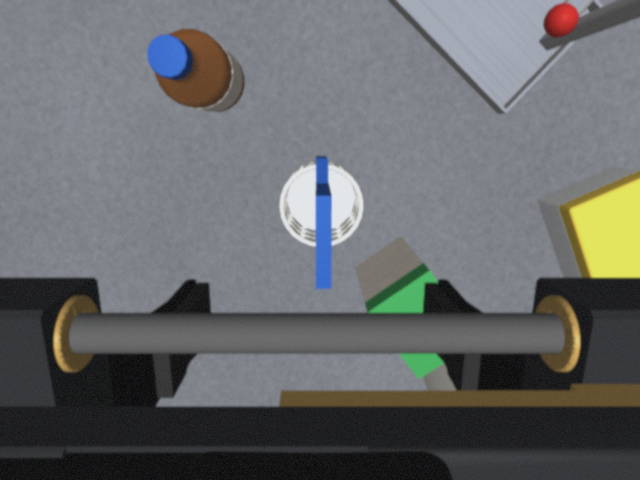

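The wrist view shows plate 2 at (323,241) and aligned. I'll go down and grip.

Call:
move_arm([
  {"hand": 60, "x": 0.07, "y": 0.12, "z": 0.5, "wx": 0, "wy": 0, "wz": 0},
  {"hand": 50, "x": 0, "y": 0, "z": 0.8, "wx": 0, "wy": 0, "wz": 0},
  {"hand": 50, "x": 0, "y": 0, "z": 0.8, "wx": 0, "wy": 0, "wz": 0},
  {"hand": 50, "x": 0, "y": 0, "z": 0.8, "wx": 0, "wy": 0, "wz": 0},
  {"hand": 50, "x": 0, "y": 0, "z": 0.7, "wx": 0, "wy": 0, "wz": 0},
  {"hand": 50, "x": 0, "y": 0, "z": 0.7, "wx": 0, "wy": 0, "wz": 0},
  {"hand": 50, "x": 0, "y": 0, "z": 0.4, "wx": 0, "wy": 0, "wz": 0},
  {"hand": 50, "x": 0, "y": 0, "z": 0, "wx": 0, "wy": 0, "wz": 0},
  {"hand": 30, "x": 0, "y": 0, "z": 0, "wx": 0, "wy": 0, "wz": 0},
  {"hand": 20, "x": 0, "y": 0, "z": 0, "wx": 0, "wy": 0, "wz": 0},
  {"hand": 0, "x": 0, "y": 0, "z": 0, "wx": 0, "wy": 0, "wz": 0},
  {"hand": 0, "x": 0, "y": 0, "z": 0, "wx": 0, "wy": 0, "wz": 0},
  {"hand": 0, "x": 0, "y": 0, "z": 0, "wx": 0, "wy": 0, "wz": 0},
  {"hand": 0, "x": 0, "y": 0, "z": 0, "wx": 0, "wy": 0, "wz": 0},
])

```text
time_s: 14.2
position: [0.4127, -0.1613, 0.1775]
tcp_rot: [[0.739, 0.674, 0.0], [0.674, -0.739, -0.0], [0.0, 0.001, -1.0]]
force: [-0.2, 0.9, 0.2]
opening: 0.115
```

```bash
python3 -c "
from h import *
plan(.4126,-.1612,.1755,-47.6)"
```

```text
t 14.20 pos [ 0.4127 -0.1613  0.1775] th -47.66 | wz -0.06 then x -0.002 y -0.006 z 0.080 units; q6 11.8 F [-0.2  0.9  0.2]
```

Call:
move_arm([
  {"hand": 0, "x": 0, "y": 0, "z": -0.4, "wx": 0, "wy": 0, "wz": 0},
  {"hand": 0, "x": 0, "y": 0, "z": -0.8, "wx": 0, "wy": 0, "wz": 0},
  {"hand": 0, "x": 0, "y": 0, "z": -0.9, "wx": 0, "wy": 0, "wz": 0},
  {"hand": 0, "x": 0, "y": 0, "z": -0.9, "wx": 0, "wy": 0, "wz": 0},
  {"hand": 0, "x": 0, "y": 0, "z": -0.9, "wx": 0, "wy": 0, "wz": 0},
  {"hand": 0, "x": 0, "y": 0, "z": -0.9, "wx": 0, "wy": 0, "wz": -7},
  {"hand": 0, "x": 0, "y": 0, "z": -0.9, "wx": 0, "wy": 0, "wz": -7},
  {"hand": 0, "x": 0, "y": 0, "z": -0.8, "wx": 0, "wy": 0, "wz": -7},
  {"hand": 0, "x": 0, "y": 0, "z": 0, "wx": 0, "wy": 0, "wz": -7},
  {"hand": 0, "x": 0, "y": 0, "z": 0, "wx": 0, "wy": 0, "wz": -7},
  {"hand": 0, "x": 0, "y": 0, "z": 0, "wx": 0, "wy": 0, "wz": -7},
  {"hand": 0, "x": 0, "y": 0, "z": 0, "wx": 0, "wy": 0, "wz": -6.1},
  {"hand": 0, "x": 0, "y": 0, "z": 0, "wx": 0, "wy": 0, "wz": 0},
  {"hand": 0, "x": 0, "y": 0, "z": 0, "wx": 0, "wy": 0, "wz": 0},
])

```text
time_s: 15.6
position: [0.4124, -0.161, 0.34]
tcp_rot: [[-0.005, 1.0, -0.0], [1.0, 0.005, 0.0], [0.0, -0.0, -1.0]]
force: [0.2, -0.3, -0.4]
opening: 0.11
```

```bash
python3 -c "
from h import *
plan(.49,-.185,.34,.5)"
```

```text
t 15.60 pos [ 0.4124 -0.161   0.34  ] th 0.31 | wz -0.19 then x -0.987 y 3.095 z 0.000 units; q6 -36.2 F [ 0.2 -0.3 -0.4]
```

Call:
move_arm([
  {"hand": 0, "x": -0.24, "y": 0.5, "z": 0, "wx": 0, "wy": 0, "wz": -0.2},
  {"hand": 0, "x": -0.25, "y": 0.9, "z": 0, "wx": 0, "wy": 0, "wz": 0},
  {"hand": 0, "x": -0.25, "y": 0.9, "z": 0, "wx": 0, "wy": 0, "wz": 0},
  {"hand": 0, "x": -0.25, "y": 0.5, "z": 0, "wx": 0, "wy": 0, "wz": 0},
  {"hand": 0, "x": 0, "y": 0.3, "z": 0, "wx": 0, "wy": 0, "wz": 0},
  {"hand": 0, "x": 0, "y": 0, "z": 0, "wx": 0, "wy": 0, "wz": 0},
  {"hand": 0, "x": 0, "y": 0, "z": 0, "wx": 0, "wy": 0, "wz": 0},
  {"hand": 0, "x": 0, "y": 0, "z": 0, "wx": 0, "wy": 0, "wz": 0},
])

```text
time_s: 16.4
position: [0.4897, -0.1848, 0.3398]
tcp_rot: [[-0.011, 1.0, -0.001], [1.0, 0.011, 0.0], [0.0, -0.001, -1.0]]
force: [-0.0, -1.1, -2.8]
opening: 0.115
```

```bash
python3 -c "
from h import *
plan(.49,-.185,.34,.5)
s,c,P,p=r=wristlook('w8',.255,.272);balls(*r)
m=masks(c)['blue']&(p[...,2]>.357)&(p[...,2]<.37)
q=p[m];print(len(q),np.percentile(q,[1,50,99],axis=0).round(4))
im=c['image']
mm=(im.min(-1)>190);mm[300:]=0;mm[:,:240]=0;mm[:,400:]=0;mm[:160]=0
ys,xs=np.nonzero(mm)
for u,v in((xs.min(),240),(xs.max(),240),(316,ys.min())): print(ray(c,u,v,.2215,P).round(4))
"
```

```text
t 16.40 pos [ 0.4897 -0.1848  0.3398] th 0.62 | wz 0.12 then x -0.010 y 0.010 z -0.009 units; q6 -33.5 F [-0.  -1.1 -2.8]
blue zmax 0.3635 10319
px [540.8  32.2] n 1739 mean [ 0.6033 -0.0645  0.2624] rect 604.5,-63.8 11.2x32.0 an 1.0 tool [0.119  0.1149 0.0773]
ball px [469.7  16.9] [458   5  24  26 490] ray z.231 [ 0.5757 -0.0502  0.232 ] cloud [ 0.5745 -0.0511  0.2356] ztop 0.2379
ball px [453.7 212.7] [444 203  20  20 328] ray z.231 [ 0.5771 -0.1647  0.232 ] cloud [ 0.5758 -0.164   0.2359] ztop 0.2377
2853 [[ 0.4842 -0.2081  0.3585]
 [ 0.489  -0.1718  0.3626]
 [ 0.494  -0.1542  0.3641]]
[ 0.4491 -0.187   0.2215]
[ 0.5287 -0.1861  0.2215]
[ 0.4881 -0.1453  0.2215]
```

View pics/w8.png

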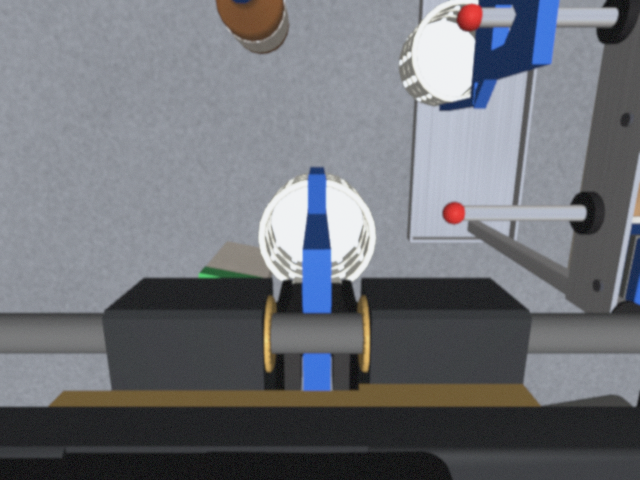

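Ball 4 is at (454,213), about (0.5765, -0.1645), and the held plate is centred on the TCP. I'll align and lower.

Call:
move_arm([
  {"hand": 0, "x": 0.3, "y": 0, "z": 0.3, "wx": 0, "wy": 0, "wz": 0},
  {"hand": 0, "x": 0.3, "y": 0, "z": 0.7, "wx": 0, "wy": 0, "wz": 0},
  {"hand": 0, "x": 0.21, "y": 0, "z": 0.8, "wx": 0, "wy": 0, "wz": 0},
  {"hand": 0, "x": 0, "y": 0, "z": 0.8, "wx": 0, "wy": 0, "wz": 0},
  {"hand": 0, "x": 0, "y": 0, "z": 0.6, "wx": 0, "wy": 0, "wz": 0},
  {"hand": 0, "x": 0, "y": 0, "z": 0.3, "wx": 0, "wy": 0, "wz": 0},
  {"hand": 0, "x": 0, "y": 0, "z": 0, "wx": 0, "wy": 0, "wz": 0},
  {"hand": 0, "x": 0, "y": 0, "z": 0, "wx": 0, "wy": 0, "wz": 0},
  {"hand": 0, "x": 0, "y": 0, "z": 0, "wx": 0, "wy": 0, "wz": 0},
])

```text
time_s: 17.35
position: [0.4907, -0.1652, 0.2532]
tcp_rot: [[-0.011, 1.0, 0.002], [1.0, 0.011, -0.001], [-0.001, 0.002, -1.0]]
force: [-0.1, 0.4, -1.2]
opening: 0.111
```

```bash
python3 -c "
from h import *
plan(.619,-.165,.2523,.55)
c=vision.capture('scene');cv2.imwrite('pics/s9.png',cv2.resize(c['image'][160:340,200:440,::-1],None,fx=3,fy=3))"
```

```text
t 17.35 pos [ 0.4907 -0.1652  0.2532] th 0.63 | wz 0.08 then x -0.042 y 5.131 z 0.036 units; q6 -31.6 F [-0.1  0.4 -1.2]
```

View pics/s9.png

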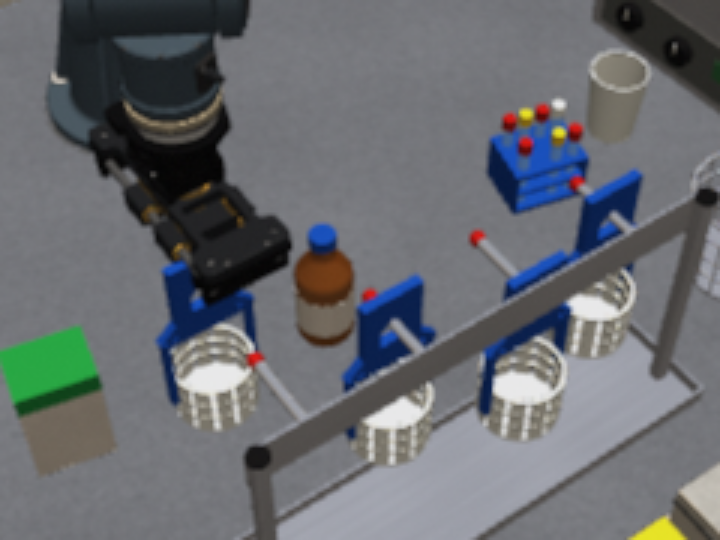

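Call:
move_arm([
  {"hand": 0, "x": 0, "y": 0.4, "z": 0.03, "wx": 0, "wy": 0, "wz": 0},
  {"hand": 0, "x": 0, "y": 0.6, "z": 0, "wx": 0, "wy": 0, "wz": 0},
  {"hand": 0, "x": 0, "y": 0.6, "z": 0, "wx": 0, "wy": 0, "wz": 0},
  {"hand": 0, "x": 0, "y": 0.5, "z": 0, "wx": 0, "wy": 0, "wz": 0},
  {"hand": 0, "x": 0, "y": 0.5, "z": 0, "wx": 0, "wy": 0, "wz": 0},
  {"hand": 0, "x": 0, "y": 0.5, "z": 0, "wx": 0, "wy": 0, "wz": 0},
  {"hand": 0, "x": 0, "y": 0.4, "z": 0, "wx": 0, "wy": 0, "wz": 0},
  {"hand": 0, "x": 0, "y": 0, "z": 0, "wx": 0, "wy": 0, "wz": 0},
  {"hand": 0, "x": 0, "y": 0, "z": 0, "wx": 0, "wy": 0, "wz": 0},
])

```text
time_s: 18.3
position: [0.5774, -0.1638, 0.2513]
tcp_rot: [[-0.011, 1.0, -0.001], [1.0, 0.011, 0.0], [0.0, -0.001, -1.0]]
force: [0.3, -0.6, -1.8]
opening: 0.109
```

```bash
python3 -c "
from h import *
plan(.619,-.165,.2523,.55)
c=vision.capture('scene');cv2.imwrite('pics/s10.png',cv2.resize(c['image'][160:340,200:440,::-1],None,fx=3,fy=3))"
```

```text
t 18.30 pos [ 0.5774 -0.1638  0.2513] th 0.65 | wz 0.10 then x -0.066 y 1.664 z -0.042 units; q6 -27.1 F [ 0.3 -0.6 -1.8]
```

View pics/s10.png

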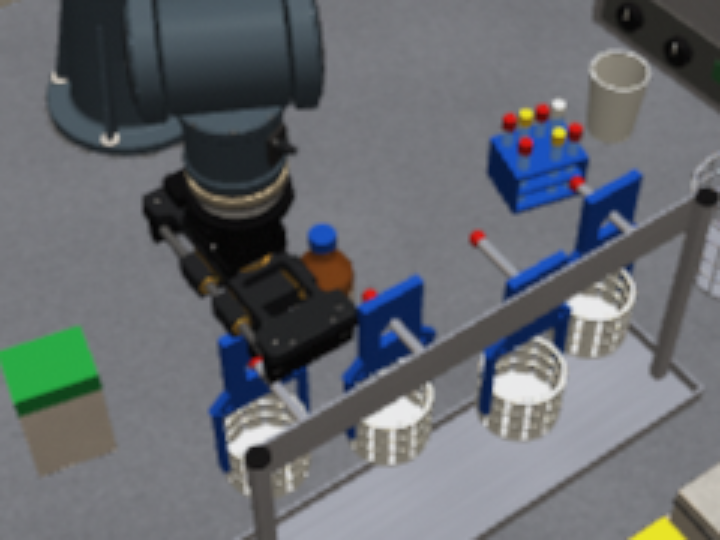

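The ball at about (255,363) is entering the eye and there is no contact force. I'll continue in and lower.

Call:
move_arm([
  {"hand": 0, "x": -0.03, "y": 0.5, "z": 0, "wx": 0, "wy": 0, "wz": 0},
  {"hand": 0, "x": 0, "y": 0.5, "z": 0, "wx": 0, "wy": 0, "wz": 0},
  {"hand": 0, "x": 0, "y": 0.45, "z": 0, "wx": 0, "wy": 0, "wz": 0},
  {"hand": 0, "x": 0, "y": 0.2, "z": 0, "wx": 0, "wy": 0, "wz": 0},
  {"hand": 0, "x": 0, "y": 0, "z": 0.12, "wx": 0, "wy": 0, "wz": 0},
  {"hand": 0, "x": 0, "y": 0, "z": 0.12, "wx": 0, "wy": 0, "wz": 0},
  {"hand": 0, "x": 0, "y": 0, "z": 0.12, "wx": 0, "wy": 0, "wz": 0},
  {"hand": 0, "x": 0, "y": 0, "z": 0, "wx": 0, "wy": 0, "wz": 0},
  {"hand": 0, "x": 0, "y": 0, "z": 0, "wx": 0, "wy": 0, "wz": 0},
])

```text
time_s: 19.25
position: [0.6186, -0.1641, 0.2424]
tcp_rot: [[-0.011, 1.0, -0.001], [1.0, 0.011, 0.0], [0.0, -0.001, -1.0]]
force: [0.3, 0.4, -0.6]
opening: 0.112
```

```bash
python3 -c "
from h import *
plan(.619,-.165,.2413,.55)
c=vision.capture('scene');cv2.imwrite('pics/s11.png',cv2.resize(c['image'][160:340,200:440,::-1],None,fx=3,fy=3))"
```

```text
t 19.25 pos [ 0.6186 -0.1641  0.2424] th 0.62 | wz 0.07 then x -0.035 y 0.017 z 0.044 units; q6 -25.5 F [ 0.3  0.4 -0.6]
```

View pics/s11.png

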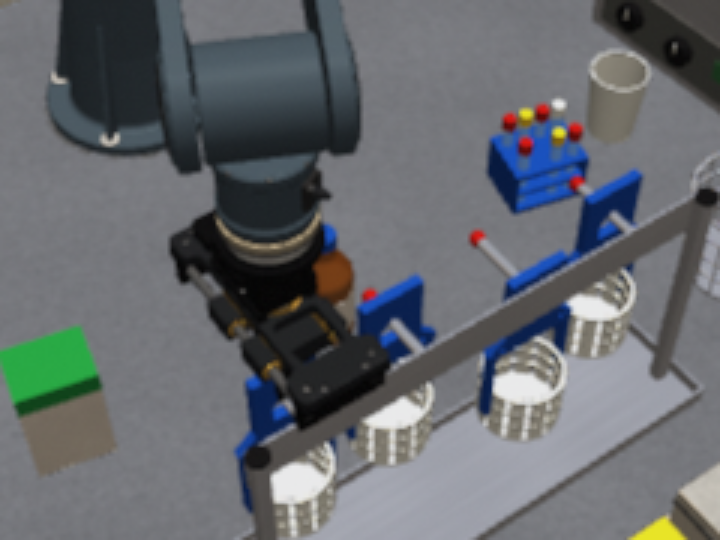

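Call:
move_arm([
  {"hand": 0, "x": 0, "y": 0, "z": 0.05, "wx": 0, "wy": 0, "wz": 0},
  {"hand": 14, "x": 0, "y": 0, "z": 0, "wx": 0, "wy": 0, "wz": 0},
  {"hand": 18, "x": 0, "y": 0, "z": 0, "wx": 0, "wy": 0, "wz": 0},
  {"hand": 22, "x": 0, "y": 0, "z": 0, "wx": 0, "wy": 0, "wz": 0},
  {"hand": 22, "x": 0, "y": 0, "z": 0, "wx": 0, "wy": 0, "wz": 0},
  {"hand": 22, "x": 0, "y": 0, "z": 0, "wx": 0, "wy": 0, "wz": 0},
  {"hand": 22, "x": 0, "y": 0, "z": -0.3, "wx": 0, "wy": 0, "wz": 0},
  {"hand": 22, "x": 0, "y": 0, "z": -0.5, "wx": 0, "wy": 0, "wz": 0},
  {"hand": 22, "x": 0, "y": 0, "z": -0.6, "wx": 0, "wy": 0, "wz": 0},
  {"hand": 40, "x": 0, "y": 0, "z": -0.8, "wx": 0, "wy": 0, "wz": 0},
  {"hand": 50, "x": 0, "y": 0, "z": -0.8, "wx": 0, "wy": 0, "wz": 0},
  {"hand": 50, "x": 0, "y": 0, "z": -0.8, "wx": 0, "wy": 0, "wz": 0},
  {"hand": 50, "x": 0, "y": 0, "z": 0, "wx": 0, "wy": 0, "wz": 0},
  {"hand": 50, "x": 0, "y": 0, "z": 0, "wx": 0, "wy": 0, "wz": 0},
])

```text
time_s: 20.7
position: [0.619, -0.1642, 0.3371]
tcp_rot: [[-0.011, 1.0, 0.001], [1.0, 0.011, -0.001], [-0.001, 0.001, -1.0]]
force: [0.7, -0.1, -1.0]
opening: 0.556
```

```bash
python3 -c "
from h import *
plan(.56,-.164,.34,-89.4)
r=wristlook('w12',.255,.272);balls(*r)
s,c,P,p=r
im=c['image'];k=(im.max(-1)<45)&(c['z_map']>0)&(p[...,2]>.21)&(p[...,2]<.247)&(p[...,0]>.62)
nn,lab,st,ce=cv2.connectedComponentsWithStats(k.astype(np.uint8))
for i in range(1,nn):
  if st[i,4]>40: print('dark',ce[i].round(0),st[i,4],np.percentile(p[lab==i],[3,50,97],axis=0).round(4).tolist())
c=vision.capture('scene');cv2.imwrite('pics/s12.png',cv2.resize(c['image'][160:340,200:440,::-1],None,fx=3,fy=3))"
```

```text
t 20.70 pos [ 0.619  -0.1642  0.3371] th 0.64 | wz -89.96 then x 2.360 y 0.035 z -0.116 units; q6 -25.5 F [ 0.7 -0.1 -1. ]
blue zmax 0.266 9042
px [293.2  50.1] n 1947 mean [ 0.6051 -0.0549  0.2637] rect 605.0,-55.1 9.7x49.2 an 0.7 tool [ 0.1095 -0.0128  0.0733]
px [316.3 254.3] n 1581 mean [ 0.6183 -0.1637  0.2637] rect 618.5,-164.4 8.9x60.3 an 0.5 tool [ 0.0006 -0.0008  0.0734]
ball px [245.2  51.3] [235  39  20  25 404] ray z.231 [ 0.5756 -0.0501  0.232 ] cloud [ 0.5764 -0.0509  0.2361] ztop 0.238
ball px [252.7 242.2] [244 232  17  21 291] ray z.231 [ 0.577  -0.1648  0.232 ] cloud [ 0.5777 -0.1635  0.2362] ztop 0.238
dark [394.  34.] 153 [[0.6585, -0.0464, 0.2293], [0.6595, -0.0411, 0.2406], [0.6635, -0.0375, 0.244]]
dark [393.  66.] 240 [[0.6587, -0.0623, 0.2269], [0.6604, -0.0581, 0.2394], [0.6641, -0.0533, 0.2436]]
dark [386. 229.] 143 [[0.6598, -0.1576, 0.2275], [0.6615, -0.1537, 0.2379], [0.6649, -0.1503, 0.2423]]
dark [385. 256.] 132 [[0.66, -0.1753, 0.2303], [0.6613, -0.171, 0.2414], [0.665, -0.1663, 0.2444]]
```

View pics/s12.png

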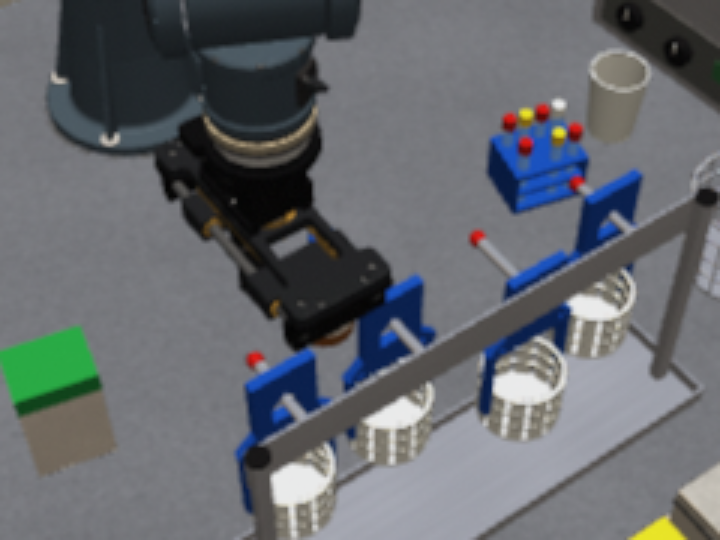

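View pics/w12.png

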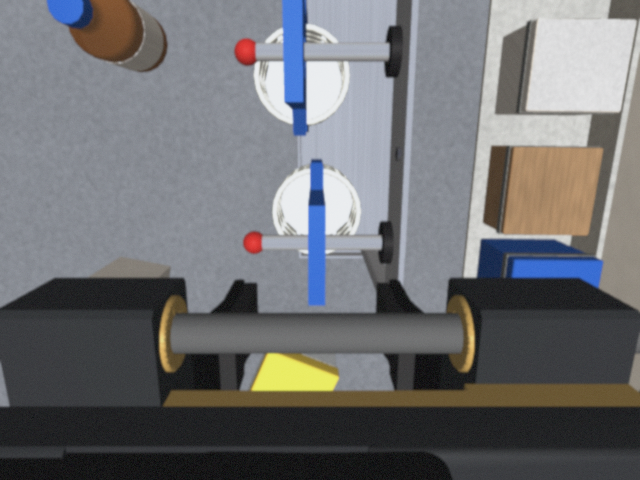

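All four baskets are on pegs. Plate 4 is at x≈0.6185 and its stop face at about 0.6595. For the pushes I'll turn the tool a quarter turn so the two fingers straddle the peg.

Call:
move_arm([
  {"hand": 40, "x": 0, "y": -0.4, "z": 0, "wx": 0, "wy": 0, "wz": 0},
  {"hand": 30, "x": 0, "y": -0.8, "z": 0, "wx": 0, "wy": 0, "wz": 0},
  {"hand": 26, "x": 0, "y": 0, "z": 0, "wx": 0, "wy": 0, "wz": 8.2},
  {"hand": 26, "x": 0, "y": 0, "z": 0, "wx": 0, "wy": 0, "wz": 8.2},
  {"hand": 26, "x": 0, "y": 0, "z": 0, "wx": 0, "wy": 0, "wz": 8.2},
  {"hand": 26, "x": 0, "y": 0, "z": 0, "wx": 0, "wy": 0, "wz": 8.2},
  {"hand": 26, "x": 0, "y": 0, "z": 0, "wx": 0, "wy": 0, "wz": 8.2},
  {"hand": 26, "x": 0, "y": 0, "z": 0, "wx": 0, "wy": 0, "wz": 8.2},
  {"hand": 26, "x": 0, "y": 0, "z": 0, "wx": 0, "wy": 0, "wz": 8.2},
  {"hand": 26, "x": 0, "y": 0, "z": 0, "wx": 0, "wy": 0, "wz": 8.2},
  {"hand": 26, "x": 0, "y": 0, "z": 0, "wx": 0, "wy": 0, "wz": 8.2},
  {"hand": 26, "x": 0, "y": 0, "z": 0, "wx": 0, "wy": 0, "wz": 8.2},
  {"hand": 26, "x": 0, "y": 0, "z": 0, "wx": 0, "wy": 0, "wz": 8},
  {"hand": 26, "x": 0, "y": 0, "z": 0, "wx": 0, "wy": 0, "wz": 0},
  {"hand": 26, "x": 0, "y": 0, "z": 0, "wx": 0, "wy": 0, "wz": 0},
])

```text
time_s: 22.3
position: [0.5882, -0.1644, 0.3356]
tcp_rot: [[1.0, 0.014, -0.002], [0.014, -1.0, 0.001], [-0.002, -0.001, -1.0]]
force: [0.4, 0.3, 0.3]
opening: 0.296
```

```bash
python3 -c "
from h import *
plan(.588,-.1645,.216,-89.4)
r=wristlook('w13',.255,.272);balls(*r)"
```

```text
t 22.30 pos [ 0.5882 -0.1644  0.3356] th -89.21 | wz 0.19 then x -0.008 y 0.003 z 4.785 units; q6 63.1 F [0.4 0.3 0.3]
blue zmax 0.2649 10108
px [319.  200.3] n 2079 mean [ 0.6191 -0.1647  0.2633] rect 618.6,-164.8 10.1x59.4 an 0.6 tool [0.031  0.0008 0.0723]
px [117.  221.2] n 2184 mean [ 0.6056 -0.0512  0.2631] rect 604.9,-50.1 10.5x60.3 an 0.8 tool [ 0.0191 -0.1129  0.0725]
ball px [142.5 256.7] [132 249  22  17 292] ray z.231 [ 0.5755 -0.0505  0.232 ] cloud [ 0.5768 -0.0524  0.2361] ztop 0.2379
ball px [318.3 257.2] [308 250  21  16 269] ray z.231 [ 0.5769 -0.1651  0.232 ] cloud [ 0.5783 -0.1649  0.2362] ztop 0.2381
```

View pics/w13.png

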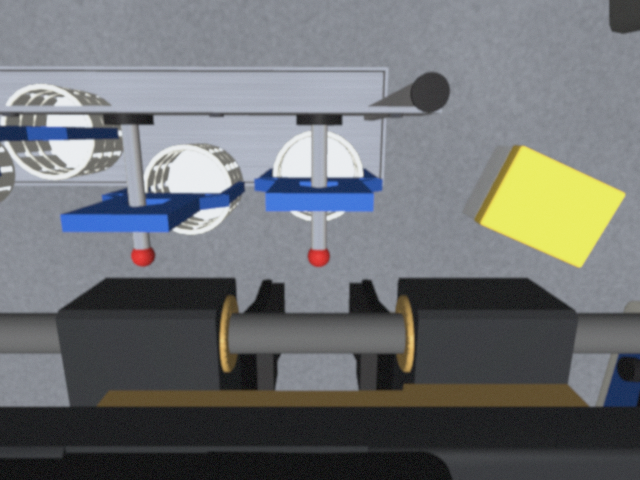

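Call:
move_arm([
  {"hand": 26, "x": 0, "y": 0, "z": 0.4, "wx": 0, "wy": 0, "wz": 0.2},
  {"hand": 26, "x": 0, "y": 0, "z": 0.8, "wx": 0, "wy": 0, "wz": 0},
  {"hand": 26, "x": 0, "y": 0, "z": 0.9, "wx": 0, "wy": 0, "wz": 0},
  {"hand": 26, "x": 0, "y": 0, "z": 0.9, "wx": 0, "wy": 0, "wz": 0},
  {"hand": 26, "x": 0, "y": 0, "z": 0.8, "wx": 0, "wy": 0, "wz": 0},
  {"hand": 26, "x": 0, "y": 0, "z": 0.6, "wx": 0, "wy": 0, "wz": 0},
  {"hand": 26, "x": 0, "y": 0, "z": 0.36, "wx": 0, "wy": 0, "wz": 0},
  {"hand": 26, "x": 0, "y": 0, "z": 0, "wx": 0, "wy": 0, "wz": 0},
  {"hand": 26, "x": 0, "y": 0, "z": 0, "wx": 0, "wy": 0, "wz": 0},
])

```text
time_s: 23.25
position: [0.5892, -0.1647, 0.2175]
tcp_rot: [[1.0, 0.008, 0.0], [0.008, -1.0, -0.0], [0.0, 0.0, -1.0]]
force: [0.4, 1.1, -0.0]
opening: 0.3
```

```bash
python3 -c "
from h import *
plan(.640,-.1640,.216,-89.4)
r=wristlook('w14',.255,.272)"
```

```text
t 23.25 pos [ 0.5892 -0.1647  0.2175] th -89.55 | wz -0.15 then x 2.032 y -0.006 z 0.060 units; q6 63.5 F [ 0.4  1.1 -0. ]
blue zmax 0.2648 26205
px [319.1 264.9] n 7983 mean [ 0.6197 -0.1646  0.263 ] rect 618.6,-164.8 10.9x60.0 an 0.5 tool [ 0.0305  0.0001 -0.0455]
px [ 23.7 298.2] n 1365 mean [ 0.6079 -0.0765  0.261 ] rect 606.2,-73.2 15.6x9.6 an 89.1 tool [ 0.0194 -0.088  -0.0435]
```

View pics/w14.png

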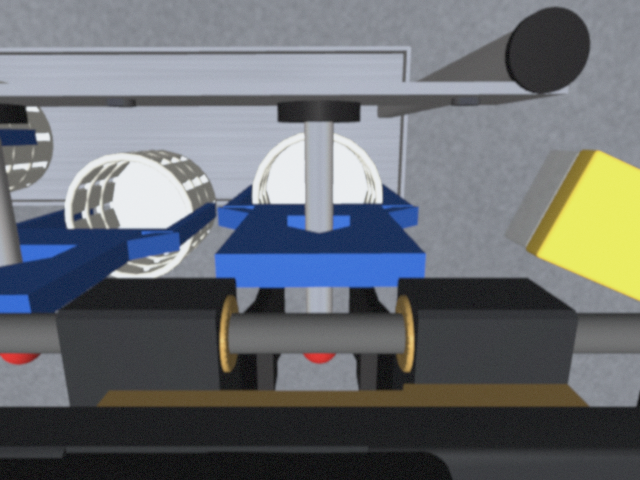

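The fingers straddle the peg, with the ball between them at (320,352). I'll push slowly.

Call:
move_arm([
  {"hand": 26, "x": 0.2, "y": 0, "z": 0.05, "wx": 0, "wy": 0, "wz": 0},
  {"hand": 26, "x": 0.2, "y": 0, "z": 0, "wx": 0, "wy": 0, "wz": 0},
  {"hand": 26, "x": 0.15, "y": 0, "z": 0, "wx": 0, "wy": 0, "wz": 0},
  {"hand": 26, "x": 0.15, "y": 0, "z": 0, "wx": 0, "wy": 0, "wz": 0},
  {"hand": 26, "x": 0.15, "y": 0, "z": 0, "wx": 0, "wy": 0, "wz": 0},
  {"hand": 26, "x": 0.15, "y": 0, "z": 0, "wx": 0, "wy": 0, "wz": 0},
  {"hand": 26, "x": 0.15, "y": 0, "z": 0, "wx": 0, "wy": 0, "wz": 0},
  {"hand": 26, "x": 0.15, "y": 0, "z": 0, "wx": 0, "wy": 0, "wz": 0},
  {"hand": 26, "x": 0.15, "y": 0, "z": 0, "wx": 0, "wy": 0, "wz": 0},
  {"hand": 26, "x": 0.15, "y": 0, "z": 0, "wx": 0, "wy": 0, "wz": 0},
  {"hand": 26, "x": 0.1, "y": 0, "z": 0, "wx": 0, "wy": 0, "wz": 0},
  {"hand": 26, "x": 0.1, "y": 0, "z": 0, "wx": 0, "wy": 0, "wz": 0},
  {"hand": 26, "x": 0, "y": 0, "z": 0, "wx": 0, "wy": 0, "wz": 0},
])

```text
time_s: 24.6
position: [0.6345, -0.1642, 0.2159]
tcp_rot: [[1.0, 0.008, 0.001], [0.008, -1.0, -0.0], [0.001, 0.0, -1.0]]
force: [0.3, 0.6, -0.2]
opening: 0.3
```

```bash
python3 -c "
from h import *
plan(.640,-.1640,.216,-89.4)
r=wristlook('w15',.255,.272)"
```

```text
t 24.60 pos [ 0.6345 -0.1642  0.2159] th -89.57 | wz -0.17 then x 0.219 y -0.005 z -0.002 units; q6 65.3 F [ 0.3  0.6 -0.2]
blue zmax 0.2647 11384
px [316.4 301. ] n 3603 mean [ 0.654  -0.1634  0.2618] rect 653.2,-163.3 5.0x48.8 an 0.3 tool [ 0.0195 -0.0006 -0.0458]
```

View pics/w15.png

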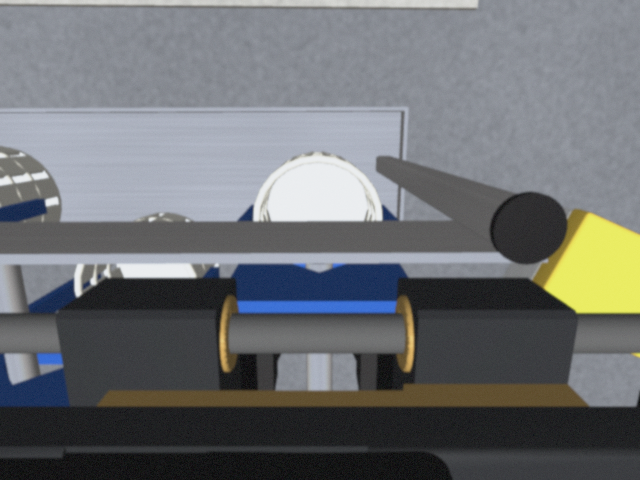

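Call:
move_arm([
  {"hand": 26, "x": 0.06, "y": 0, "z": 0, "wx": 0, "wy": 0, "wz": 0},
  {"hand": 26, "x": 0.06, "y": 0, "z": 0, "wx": 0, "wy": 0, "wz": 0},
  {"hand": 26, "x": 0, "y": 0, "z": 0, "wx": 0, "wy": 0, "wz": 0},
  {"hand": 26, "x": 0, "y": 0, "z": 0, "wx": 0, "wy": 0, "wz": 0},
])

```text
time_s: 25.05
position: [0.6371, -0.1642, 0.216]
tcp_rot: [[1.0, 0.008, 0.0], [0.008, -1.0, -0.0], [0.0, 0.0, -1.0]]
force: [0.2, -0.2, -0.5]
opening: 0.296
```

Call:
move_arm([
  {"hand": 26, "x": 0.04, "y": 0, "z": 0, "wx": 0, "wy": 0, "wz": 0},
  {"hand": 26, "x": 0.02, "y": 0, "z": 0, "wx": 0, "wy": 0, "wz": 0},
  {"hand": 26, "x": 0, "y": 0, "z": 0, "wx": 0, "wy": 0, "wz": 0},
  {"hand": 26, "x": 0, "y": 0, "z": 0, "wx": 0, "wy": 0, "wz": 0},
])

```text
time_s: 25.45
position: [0.6385, -0.1642, 0.216]
tcp_rot: [[1.0, 0.008, 0.0], [0.008, -1.0, -0.0], [0.0, 0.0, -1.0]]
force: [-0.1, 0.1, -0.2]
opening: 0.301
```

Call:
move_arm([
  {"hand": 26, "x": 0.04, "y": 0, "z": 0, "wx": 0, "wy": 0, "wz": 0},
  {"hand": 26, "x": 0.02, "y": 0, "z": 0, "wx": 0, "wy": 0, "wz": 0},
  {"hand": 26, "x": 0, "y": 0, "z": 0, "wx": 0, "wy": 0, "wz": 0},
])

```text
time_s: 25.75
position: [0.6397, -0.1642, 0.216]
tcp_rot: [[1.0, 0.008, -0.001], [0.008, -1.0, -0.0], [-0.001, 0.0, -1.0]]
force: [-1.8, -0.5, 1.1]
opening: 0.298
```

Call:
move_arm([
  {"hand": 26, "x": 0.03, "y": 0, "z": 0, "wx": 0, "wy": 0, "wz": 0},
  {"hand": 26, "x": 0.01, "y": 0, "z": 0, "wx": 0, "wy": 0, "wz": 0},
  {"hand": 26, "x": 0, "y": 0, "z": 0, "wx": 0, "wy": 0, "wz": 0},
])

```text
time_s: 26.05
position: [0.6397, -0.1642, 0.2161]
tcp_rot: [[1.0, 0.008, -0.003], [0.008, -1.0, 0.0], [-0.003, -0.0, -1.0]]
force: [-5.1, -0.0, 2.7]
opening: 0.298
```

```bash
python3 -c "
from h import *
plan(.640,-.1640,.216,-89.4)
r=wristlook('w16',.255,.272)"
```

```text
t 26.05 pos [ 0.6397 -0.1642  0.2161] th -89.56 | wz -0.16 then x 0.011 y -0.007 z 0.003 units; q6 65.5 F [-5.1 -0.   2.7]
blue zmax 0.265 8297
px [316.6 301. ] n 3605 mean [ 0.6593 -0.1634  0.2618] rect 658.5,-163.4 5.0x48.7 an 0.7 tool [ 0.0195 -0.0006 -0.0458]
```

View pics/w16.png

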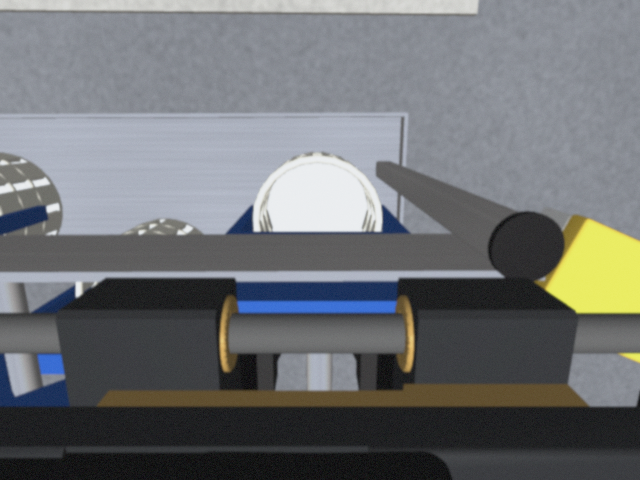

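The force rises to 5 N at TCP x=0.6397, so the plate is on the stop. I'll back off and lift.

Call:
move_arm([
  {"hand": 26, "x": -0.06, "y": 0, "z": 0, "wx": 0, "wy": 0, "wz": 0},
  {"hand": 26, "x": -0.1, "y": 0, "z": 0, "wx": 0, "wy": 0, "wz": 0},
  {"hand": 26, "x": -0.3, "y": 0, "z": 0, "wx": 0, "wy": 0, "wz": 0},
  {"hand": 26, "x": -0.5, "y": 0, "z": 0, "wx": 0, "wy": 0, "wz": 0},
  {"hand": 26, "x": -0.7, "y": 0, "z": 0, "wx": 0, "wy": 0, "wz": 0},
  {"hand": 26, "x": -0.7, "y": 0, "z": 0, "wx": 0, "wy": 0, "wz": 0},
  {"hand": 26, "x": 0, "y": 0, "z": -0.4, "wx": 0, "wy": 0, "wz": 0},
  {"hand": 26, "x": 0, "y": 0, "z": -0.9, "wx": 0, "wy": 0, "wz": 0},
  {"hand": 26, "x": 0, "y": 0, "z": -0.9, "wx": 0, "wy": 0, "wz": 0},
  {"hand": 26, "x": 0, "y": 0, "z": -0.9, "wx": 0, "wy": 0, "wz": 0},
  {"hand": 26, "x": 0, "y": 0, "z": -0.9, "wx": 0, "wy": 0, "wz": 0},
  {"hand": 26, "x": 0, "y": 0, "z": -0.6, "wx": 0, "wy": 0, "wz": 0},
  {"hand": 26, "x": 0, "y": 0, "z": 0, "wx": 0, "wy": 0, "wz": 0},
  {"hand": 26, "x": 0, "y": 0, "z": 0, "wx": 0, "wy": 0, "wz": 0},
])

```text
time_s: 27.5
position: [0.5825, -0.1646, 0.3315]
tcp_rot: [[1.0, 0.008, 0.002], [0.008, -1.0, -0.001], [0.002, 0.001, -1.0]]
force: [-0.0, 0.9, -1.2]
opening: 0.299
```

```bash
python3 -c "
from h import *
plan(.578,-.0505,.216,-89.4)
r=wristlook('w17',.255,.272);balls(*r)"
```

```text
t 27.50 pos [ 0.5825 -0.1646  0.3315] th -89.55 | wz -0.15 then x -0.130 y -4.565 z 4.620 units; q6 63.2 F [-0.   0.9 -1.2]
blue zmax 0.265 8793
px [318.4 122.4] n 2102 mean [ 0.6551 -0.1644  0.2638] rect 655.1,-164.2 9.6x59.8 an 0.5 tool [0.0725 0.0004 0.0678]
px [112.1 214.1] n 2265 mean [ 0.6056 -0.0513  0.2631] rect 605.1,-50.0 10.3x60.6 an 0.4 tool [ 0.0239 -0.1132  0.0683]
ball px [138.7 251.5] [128 243  22  18 306] ray z.231 [ 0.5756 -0.0505  0.232 ] cloud [ 0.5769 -0.0523  0.2363] ztop 0.2378
ball px [318.  250.7] [308 243  21  17 282] ray z.231 [ 0.577  -0.1651  0.232 ] cloud [ 0.5784 -0.165   0.2363] ztop 0.2379
```

View pics/w17.png

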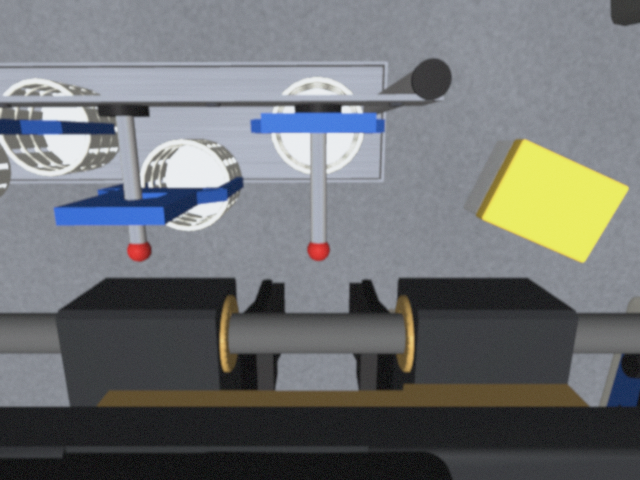

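Plate 4 sits against its stop: (318,122) touches the disc at (318,107). Now the basket that was left too far out, on peg 3.

Call:
move_arm([
  {"hand": 26, "x": -0.13, "y": -0.5, "z": 0, "wx": 0, "wy": 0, "wz": 0},
  {"hand": 26, "x": 0, "y": -0.9, "z": 0, "wx": 0, "wy": 0, "wz": 0},
  {"hand": 26, "x": 0, "y": -0.9, "z": 0, "wx": 0, "wy": 0, "wz": 0},
  {"hand": 26, "x": 0, "y": -0.9, "z": 0, "wx": 0, "wy": 0, "wz": 0},
  {"hand": 26, "x": 0, "y": -0.9, "z": 0, "wx": 0, "wy": 0, "wz": 0},
  {"hand": 26, "x": 0, "y": -0.46, "z": 0, "wx": 0, "wy": 0, "wz": 0},
  {"hand": 26, "x": 0, "y": 0, "z": 0, "wx": 0, "wy": 0, "wz": 0},
  {"hand": 26, "x": 0, "y": 0, "z": 0, "wx": 0, "wy": 0, "wz": 0},
])

```text
time_s: 28.35
position: [0.5777, -0.0508, 0.3307]
tcp_rot: [[1.0, 0.008, -0.0], [0.008, -1.0, -0.001], [-0.0, 0.001, -1.0]]
force: [-0.3, -0.7, 0.3]
opening: 0.298
```

```bash
python3 -c "
from h import *
plan(.578,-.0505,.216,-89.4)
r=wristlook('w18',.255,.272);balls(*r)"
```

```text
t 28.35 pos [ 0.5777 -0.0508  0.3307] th -89.54 | wz -0.14 then x 0.012 y -0.011 z 4.589 units; q6 73.5 F [-0.3 -0.7  0.3]
blue zmax 0.265 13559
px [535.6 114.5] n 2397 mean [ 0.6551 -0.1628  0.2636] rect 655.1,-164.2 9.5x60.8 an 0.5 tool [0.0765 0.1126 0.0671]
px [ 97.5 116.5] n 2373 mean [0.6522 0.0637 0.2636] rect 652.4,65.8 10.0x61.3 an 0.5 tool [ 0.0754 -0.1139  0.067 ]
px [316.5 207.2] n 2155 mean [ 0.6057 -0.05    0.2634] rect 605.1,-49.7 10.2x59.3 an 0.6 tool [ 0.028  -0.0006  0.0674]
ball px [496.7 244.9] [486 237  23  17 316] ray z.231 [ 0.5771 -0.1647  0.232 ] cloud [ 0.5781 -0.1627  0.2361] ztop 0.238
ball px [135.9 246. ] [125 238  23  18 314] ray z.231 [0.5743 0.0645 0.232 ] cloud [0.5756 0.0623 0.236 ] ztop 0.2378
ball px [316.2 245.6] [306 238  21  17 288] ray z.231 [ 0.5756 -0.0501  0.232 ] cloud [ 0.5768 -0.05    0.2362] ztop 0.2379
```

Call:
move_arm([
  {"hand": 26, "x": 0, "y": 0, "z": 0.4, "wx": 0, "wy": 0, "wz": 0},
  {"hand": 26, "x": 0, "y": 0, "z": 0.8, "wx": 0, "wy": 0, "wz": 0},
  {"hand": 26, "x": 0, "y": 0, "z": 0.9, "wx": 0, "wy": 0, "wz": 0},
  {"hand": 26, "x": 0, "y": 0, "z": 0.9, "wx": 0, "wy": 0, "wz": 0},
  {"hand": 26, "x": 0, "y": 0, "z": 0.8, "wx": 0, "wy": 0, "wz": 0},
  {"hand": 26, "x": 0, "y": 0, "z": 0.5, "wx": 0, "wy": 0, "wz": 0},
  {"hand": 26, "x": 0, "y": 0, "z": 0.28, "wx": 0, "wy": 0, "wz": 0},
  {"hand": 26, "x": 0, "y": 0, "z": 0, "wx": 0, "wy": 0, "wz": 0},
  {"hand": 26, "x": 0, "y": 0, "z": 0, "wx": 0, "wy": 0, "wz": 0},
])

```text
time_s: 29.3
position: [0.5784, -0.051, 0.2171]
tcp_rot: [[1.0, 0.007, 0.001], [0.007, -1.0, -0.0], [0.001, 0.0, -1.0]]
force: [1.0, -0.9, -0.4]
opening: 0.3
```

```bash
python3 -c "
from h import *
plan(.6385,-.0495,.216,-89.4)"
```

```text
t 29.30 pos [ 0.5784 -0.051   0.2171] th -89.58 | wz -0.18 then x 2.406 y -0.034 z 0.045 units; q6 73.5 F [ 1.  -0.9 -0.4]
```

Call:
move_arm([
  {"hand": 26, "x": 0.2, "y": -0.03, "z": 0.04, "wx": 0, "wy": 0, "wz": 0},
  {"hand": 26, "x": 0.2, "y": 0, "z": 0, "wx": 0, "wy": 0, "wz": 0},
  {"hand": 26, "x": 0.15, "y": 0, "z": 0, "wx": 0, "wy": 0, "wz": 0},
  {"hand": 26, "x": 0.15, "y": 0, "z": 0, "wx": 0, "wy": 0, "wz": 0},
  {"hand": 26, "x": 0.15, "y": 0, "z": 0, "wx": 0, "wy": 0, "wz": 0},
  {"hand": 26, "x": 0.15, "y": 0, "z": 0, "wx": 0, "wy": 0, "wz": 0},
  {"hand": 26, "x": 0.15, "y": 0, "z": 0, "wx": 0, "wy": 0, "wz": 0},
  {"hand": 26, "x": 0.15, "y": 0, "z": 0, "wx": 0, "wy": 0, "wz": 0},
  {"hand": 26, "x": 0.15, "y": 0, "z": 0, "wx": 0, "wy": 0, "wz": 0},
  {"hand": 26, "x": 0.15, "y": 0, "z": 0, "wx": 0, "wy": 0, "wz": 0},
  {"hand": 26, "x": 0.15, "y": 0, "z": 0, "wx": 0, "wy": 0, "wz": 0},
  {"hand": 26, "x": 0.15, "y": 0, "z": 0, "wx": 0, "wy": 0, "wz": 0},
  {"hand": 26, "x": 0.15, "y": 0, "z": 0, "wx": 0, "wy": 0, "wz": 0},
  {"hand": 26, "x": 0.1, "y": 0, "z": 0, "wx": 0, "wy": 0, "wz": 0},
  {"hand": 26, "x": 0.1, "y": 0, "z": 0, "wx": 0, "wy": 0, "wz": 0},
  {"hand": 26, "x": 0, "y": 0, "z": 0, "wx": 0, "wy": 0, "wz": 0},
])

```text
time_s: 30.9
position: [0.6347, -0.0496, 0.2155]
tcp_rot: [[1.0, 0.008, 0.001], [0.008, -1.0, -0.0], [0.001, 0.0, -1.0]]
force: [-0.6, -1.2, -0.3]
opening: 0.296
```

Call:
move_arm([
  {"hand": 26, "x": 0.04, "y": 0, "z": 0, "wx": 0, "wy": 0, "wz": 0},
  {"hand": 26, "x": 0.02, "y": 0, "z": 0, "wx": 0, "wy": 0, "wz": 0},
  {"hand": 26, "x": 0, "y": 0, "z": 0, "wx": 0, "wy": 0, "wz": 0},
])

```text
time_s: 31.2
position: [0.6355, -0.0496, 0.2155]
tcp_rot: [[1.0, 0.008, -0.0], [0.008, -1.0, -0.0], [-0.0, 0.0, -1.0]]
force: [-2.1, -1.3, 0.0]
opening: 0.295
```

Call:
move_arm([
  {"hand": 26, "x": 0.04, "y": 0, "z": 0, "wx": 0, "wy": 0, "wz": 0},
  {"hand": 26, "x": 0.02, "y": 0, "z": 0, "wx": 0, "wy": 0, "wz": 0},
  {"hand": 26, "x": 0, "y": 0, "z": 0, "wx": 0, "wy": 0, "wz": 0},
])

```text
time_s: 31.5
position: [0.6372, -0.0496, 0.2155]
tcp_rot: [[1.0, 0.008, 0.0], [0.008, -1.0, -0.0], [0.0, 0.0, -1.0]]
force: [-0.2, 0.1, 0.9]
opening: 0.298
```

Call:
move_arm([
  {"hand": 26, "x": 0.03, "y": 0, "z": 0, "wx": 0, "wy": 0, "wz": 0},
  {"hand": 26, "x": 0.02, "y": 0, "z": 0, "wx": 0, "wy": 0, "wz": 0},
  {"hand": 26, "x": 0, "y": 0, "z": 0, "wx": 0, "wy": 0, "wz": 0},
])

```text
time_s: 31.8
position: [0.6384, -0.0495, 0.2155]
tcp_rot: [[1.0, 0.008, 0.0], [0.008, -1.0, -0.0], [0.0, 0.0, -1.0]]
force: [-1.4, -0.7, -0.3]
opening: 0.3
```

Call:
move_arm([
  {"hand": 26, "x": 0.03, "y": 0, "z": 0, "wx": 0, "wy": 0, "wz": 0},
  {"hand": 26, "x": 0.01, "y": 0, "z": 0, "wx": 0, "wy": 0, "wz": 0},
  {"hand": 26, "x": 0, "y": 0, "z": 0, "wx": 0, "wy": 0, "wz": 0},
])

```text
time_s: 32.1
position: [0.6384, -0.0494, 0.2156]
tcp_rot: [[1.0, 0.008, -0.002], [0.008, -1.0, -0.0], [-0.002, -0.0, -1.0]]
force: [-4.7, -0.8, 1.9]
opening: 0.3
```

Call:
move_arm([
  {"hand": 26, "x": -0.06, "y": 0, "z": 0, "wx": 0, "wy": 0, "wz": 0},
  {"hand": 26, "x": -0.1, "y": 0, "z": 0, "wx": 0, "wy": 0, "wz": 0},
  {"hand": 26, "x": -0.3, "y": 0, "z": 0, "wx": 0, "wy": 0, "wz": 0},
  {"hand": 26, "x": -0.5, "y": 0, "z": 0, "wx": 0, "wy": 0, "wz": 0},
  {"hand": 26, "x": -0.7, "y": 0, "z": 0, "wx": 0, "wy": 0, "wz": 0},
  {"hand": 26, "x": -0.6, "y": 0, "z": 0, "wx": 0, "wy": 0, "wz": 0},
  {"hand": 26, "x": 0, "y": 0, "z": -0.4, "wx": 0, "wy": 0, "wz": 0},
  {"hand": 26, "x": 0, "y": 0, "z": -0.9, "wx": 0, "wy": 0, "wz": 0},
  {"hand": 26, "x": 0, "y": 0, "z": -0.9, "wx": 0, "wy": 0, "wz": 0},
  {"hand": 26, "x": 0, "y": 0, "z": -0.9, "wx": 0, "wy": 0, "wz": 0},
  {"hand": 26, "x": 0, "y": 0, "z": -0.9, "wx": 0, "wy": 0, "wz": 0},
  {"hand": 26, "x": 0, "y": 0, "z": -0.6, "wx": 0, "wy": 0, "wz": 0},
  {"hand": 26, "x": 0, "y": 0, "z": 0, "wx": 0, "wy": 0, "wz": 0},
])

```text
time_s: 33.4
position: [0.5853, -0.0502, 0.3342]
tcp_rot: [[1.0, 0.008, 0.008], [0.008, -1.0, -0.002], [0.008, 0.002, -1.0]]
force: [-0.6, 0.3, 0.1]
opening: 0.302
```

```bash
python3 -c "
from h import *
plan(.586,.1805,.33,-89.4)
r=wristlook('w19',.255,.272)"
```

```text
t 33.40 pos [ 0.5853 -0.0502  0.3342] th -89.56 | wz -0.16 then x 0.125 y -9.229 z 0.170 units; q6 73.7 F [-0.6  0.3  0.1]
blue zmax 0.265 11573
px [530.  130.7] n 2224 mean [ 0.6552 -0.1627  0.2636] rect 655.3,-164.0 9.8x61.4 an 0.5 tool [0.0685 0.1129 0.0715]
px [103.7 132.8] n 2148 mean [0.6523 0.0638 0.2636] rect 652.4,65.5 9.8x60.6 an 0.5 tool [ 0.0672 -0.1137  0.0709]
px [316.3 131.6] n 1995 mean [ 0.6538 -0.0491  0.2638] rect 654.1,-49.1 9.3x59.9 an 0.5 tool [ 0.0679 -0.0007  0.071 ]
```

View pics/w19.png

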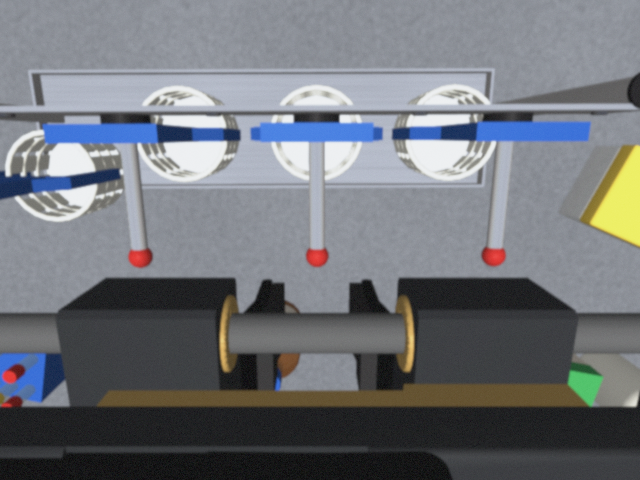

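The wrist view shows three plates in line on their stops at v≈131. Next is peg 1.

Call:
move_arm([
  {"hand": 26, "x": 0, "y": -0.5, "z": 0, "wx": 0, "wy": 0, "wz": 0},
  {"hand": 26, "x": 0, "y": -0.9, "z": 0, "wx": 0, "wy": 0, "wz": 0},
  {"hand": 26, "x": 0, "y": -0.9, "z": 0, "wx": 0, "wy": 0, "wz": 0},
  {"hand": 26, "x": 0, "y": -0.9, "z": 0, "wx": 0, "wy": 0, "wz": 0},
  {"hand": 26, "x": 0, "y": -0.9, "z": 0, "wx": 0, "wy": 0, "wz": 0},
  {"hand": 26, "x": 0, "y": -0.9, "z": 0, "wx": 0, "wy": 0, "wz": 0},
  {"hand": 26, "x": 0, "y": -0.9, "z": 0, "wx": 0, "wy": 0, "wz": 0},
  {"hand": 26, "x": 0, "y": -0.9, "z": 0, "wx": 0, "wy": 0, "wz": 0},
  {"hand": 26, "x": 0, "y": -0.9, "z": 0, "wx": 0, "wy": 0, "wz": 0},
  {"hand": 26, "x": 0, "y": -0.9, "z": 0, "wx": 0, "wy": 0, "wz": 0},
  {"hand": 26, "x": 0, "y": -0.62, "z": 0, "wx": 0, "wy": 0, "wz": 0},
  {"hand": 26, "x": 0, "y": 0, "z": 0, "wx": 0, "wy": 0, "wz": 0},
  {"hand": 26, "x": 0, "y": 0, "z": 0, "wx": 0, "wy": 0, "wz": 0},
])

```text
time_s: 34.75
position: [0.5807, 0.1807, 0.3299]
tcp_rot: [[1.0, 0.008, -0.001], [0.008, -1.0, -0.001], [-0.001, 0.001, -1.0]]
force: [-0.7, -1.0, -0.4]
opening: 0.299
```

```bash
python3 -c "
from h import *
plan(.586,.1805,.216,-89.4)
r=wristlook('w20',.255,.272);balls(*r)"
```

```text
t 34.75 pos [0.5807 0.1807 0.3299] th -89.52 | wz -0.12 then x 0.212 y 0.010 z 4.555 units; q6 96.3 F [-0.7 -1.  -0.4]
blue zmax 0.265 7170
px [536.5 125.9] n 2216 mean [0.6524 0.0678 0.2636] rect 652.6,65.8 9.6x61.3 an 0.5 tool [0.0708 0.1135 0.0663]
px [318.6 192.4] n 2172 mean [0.6168 0.1804 0.2634] rect 616.3,180.3 10.1x59.6 an 0.7 tool [0.0362 0.0005 0.0664]
ball px [498.4 253.7] [488 245  23  18 311] ray z.231 [0.5744 0.0653 0.232 ] cloud [0.5758 0.0674 0.2361] ztop 0.238
ball px [318.3 254.4] [308 247  21  17 281] ray z.231 [0.5729 0.18   0.232 ] cloud [0.5743 0.1802 0.2362] ztop 0.238
```

Call:
move_arm([
  {"hand": 26, "x": 0, "y": 0, "z": 0.4, "wx": 0, "wy": 0, "wz": 0},
  {"hand": 26, "x": 0, "y": 0, "z": 0.8, "wx": 0, "wy": 0, "wz": 0},
  {"hand": 26, "x": 0, "y": 0, "z": 0.9, "wx": 0, "wy": 0, "wz": 0},
  {"hand": 26, "x": 0, "y": 0, "z": 0.9, "wx": 0, "wy": 0, "wz": 0},
  {"hand": 26, "x": 0, "y": 0, "z": 0.8, "wx": 0, "wy": 0, "wz": 0},
  {"hand": 26, "x": 0, "y": 0, "z": 0.5, "wx": 0, "wy": 0, "wz": 0},
  {"hand": 26, "x": 0, "y": 0, "z": 0.25, "wx": 0, "wy": 0, "wz": 0},
  {"hand": 26, "x": 0, "y": 0, "z": 0, "wx": 0, "wy": 0, "wz": 0},
  {"hand": 26, "x": 0, "y": 0, "z": 0, "wx": 0, "wy": 0, "wz": 0},
])

```text
time_s: 35.7
position: [0.5817, 0.1805, 0.2175]
tcp_rot: [[1.0, 0.007, 0.002], [0.007, -1.0, 0.0], [0.002, -0.0, -1.0]]
force: [-0.4, 0.2, 0.5]
opening: 0.298
```

```bash
python3 -c "
from h import *
plan(.636,.1807,.216,-89.4)"
```

```text
t 35.70 pos [0.5817 0.1805 0.2175] th -89.58 | wz -0.18 then x 2.171 y 0.016 z 0.061 units; q6 96.3 F [-0.4  0.2  0.5]
```

Call:
move_arm([
  {"hand": 26, "x": 0.2, "y": 0, "z": 0.05, "wx": 0, "wy": 0, "wz": 0},
  {"hand": 26, "x": 0.2, "y": 0, "z": 0, "wx": 0, "wy": 0, "wz": 0},
  {"hand": 26, "x": 0.15, "y": 0, "z": 0, "wx": 0, "wy": 0, "wz": 0},
  {"hand": 26, "x": 0.15, "y": 0, "z": 0, "wx": 0, "wy": 0, "wz": 0},
  {"hand": 26, "x": 0.15, "y": 0, "z": 0, "wx": 0, "wy": 0, "wz": 0},
  {"hand": 26, "x": 0.15, "y": 0, "z": 0, "wx": 0, "wy": 0, "wz": 0},
  {"hand": 26, "x": 0.15, "y": 0, "z": 0, "wx": 0, "wy": 0, "wz": 0},
  {"hand": 26, "x": 0.15, "y": 0, "z": 0, "wx": 0, "wy": 0, "wz": 0},
  {"hand": 26, "x": 0.15, "y": 0, "z": 0, "wx": 0, "wy": 0, "wz": 0},
  {"hand": 26, "x": 0.15, "y": 0, "z": 0, "wx": 0, "wy": 0, "wz": 0},
  {"hand": 26, "x": 0.15, "y": 0, "z": 0, "wx": 0, "wy": 0, "wz": 0},
  {"hand": 26, "x": 0.1, "y": 0, "z": 0, "wx": 0, "wy": 0, "wz": 0},
  {"hand": 26, "x": 0.08, "y": 0, "z": 0, "wx": 0, "wy": 0, "wz": 0},
  {"hand": 26, "x": 0, "y": 0, "z": 0, "wx": 0, "wy": 0, "wz": 0},
])

```text
time_s: 37.1
position: [0.6298, 0.1809, 0.2155]
tcp_rot: [[1.0, 0.008, 0.001], [0.008, -1.0, -0.0], [0.001, 0.0, -1.0]]
force: [-0.8, -0.6, -0.0]
opening: 0.298
```

Call:
move_arm([
  {"hand": 26, "x": 0.04, "y": 0, "z": 0, "wx": 0, "wy": 0, "wz": 0},
  {"hand": 26, "x": 0.04, "y": 0, "z": 0, "wx": 0, "wy": 0, "wz": 0},
  {"hand": 26, "x": 0, "y": 0, "z": 0, "wx": 0, "wy": 0, "wz": 0},
])

```text
time_s: 37.4
position: [0.6314, 0.1809, 0.2155]
tcp_rot: [[1.0, 0.008, 0.0], [0.008, -1.0, -0.0], [0.0, 0.0, -1.0]]
force: [-0.7, 0.0, 0.2]
opening: 0.298
```

Call:
move_arm([
  {"hand": 26, "x": 0.04, "y": 0, "z": 0, "wx": 0, "wy": 0, "wz": 0},
  {"hand": 26, "x": 0.04, "y": 0, "z": 0, "wx": 0, "wy": 0, "wz": 0},
  {"hand": 26, "x": 0.02, "y": 0, "z": 0, "wx": 0, "wy": 0, "wz": 0},
  {"hand": 26, "x": 0, "y": 0, "z": 0, "wx": 0, "wy": 0, "wz": 0},
])

```text
time_s: 37.8
position: [0.634, 0.181, 0.2155]
tcp_rot: [[1.0, 0.008, 0.0], [0.008, -1.0, -0.0], [0.0, 0.0, -1.0]]
force: [-0.3, -0.5, 0.2]
opening: 0.295
```

Call:
move_arm([
  {"hand": 26, "x": 0.03, "y": 0, "z": 0, "wx": 0, "wy": 0, "wz": 0},
  {"hand": 26, "x": 0.02, "y": 0, "z": 0, "wx": 0, "wy": 0, "wz": 0},
  {"hand": 26, "x": 0, "y": 0, "z": 0, "wx": 0, "wy": 0, "wz": 0},
])

```text
time_s: 38.1
position: [0.6352, 0.181, 0.2155]
tcp_rot: [[1.0, 0.008, 0.0], [0.008, -1.0, -0.0], [0.0, 0.0, -1.0]]
force: [-1.0, 0.2, 0.5]
opening: 0.299
```

Call:
move_arm([
  {"hand": 26, "x": 0.04, "y": 0, "z": 0, "wx": 0, "wy": 0, "wz": 0},
  {"hand": 26, "x": 0.01, "y": 0, "z": 0, "wx": 0, "wy": 0, "wz": 0},
  {"hand": 26, "x": 0, "y": 0, "z": 0, "wx": 0, "wy": 0, "wz": 0},
])

```text
time_s: 38.4
position: [0.6358, 0.181, 0.2155]
tcp_rot: [[1.0, 0.008, -0.001], [0.008, -1.0, -0.0], [-0.001, 0.0, -1.0]]
force: [-3.6, -0.4, 1.4]
opening: 0.292
```

The force rises to 3.6 N at the expected position, so this plate is on its stop too. I'll back off, lift and check all four.

Call:
move_arm([
  {"hand": 26, "x": -0.06, "y": 0, "z": 0, "wx": 0, "wy": 0, "wz": 0},
  {"hand": 26, "x": -0.1, "y": 0, "z": 0, "wx": 0, "wy": 0, "wz": 0},
  {"hand": 26, "x": -0.3, "y": 0, "z": 0, "wx": 0, "wy": 0, "wz": 0},
  {"hand": 26, "x": -0.5, "y": 0, "z": 0, "wx": 0, "wy": 0, "wz": 0},
  {"hand": 26, "x": -0.7, "y": 0, "z": 0, "wx": 0, "wy": 0, "wz": 0},
  {"hand": 26, "x": -0.7, "y": 0, "z": 0, "wx": 0, "wy": 0, "wz": 0},
  {"hand": 26, "x": 0, "y": 0, "z": -0.4, "wx": 0, "wy": 0, "wz": 0},
  {"hand": 26, "x": 0, "y": 0, "z": -0.9, "wx": 0, "wy": 0, "wz": 0},
  {"hand": 26, "x": 0, "y": 0, "z": -0.9, "wx": 0, "wy": 0, "wz": 0},
  {"hand": 26, "x": 0, "y": 0, "z": -0.9, "wx": 0, "wy": 0, "wz": 0},
  {"hand": 26, "x": 0, "y": 0, "z": -0.9, "wx": 0, "wy": 0, "wz": 0},
  {"hand": 26, "x": 0, "y": 0, "z": -0.9, "wx": 0, "wy": 0, "wz": 0},
  {"hand": 26, "x": -0.8, "y": 0.8, "z": -0.9, "wx": 0, "wy": 0, "wz": 0},
  {"hand": 26, "x": -0.8, "y": 0.8, "z": -0.9, "wx": 0, "wy": 0, "wz": 0},
  {"hand": 26, "x": -0.8, "y": 0.8, "z": 0, "wx": 0, "wy": 0, "wz": 0},
  {"hand": 26, "x": 0, "y": 0.8, "z": 0, "wx": 0, "wy": 0, "wz": 0},
  {"hand": 26, "x": 0, "y": 0, "z": 0, "wx": 0, "wy": 0, "wz": 0},
  {"hand": 26, "x": 0, "y": 0, "z": 0, "wx": 0, "wy": 0, "wz": 0},
])

```text
time_s: 40.2
position: [0.5187, 0.1001, 0.3839]
tcp_rot: [[1.0, 0.007, 0.002], [0.007, -1.0, 0.001], [0.002, -0.001, -1.0]]
force: [-0.3, -0.8, -0.3]
opening: 0.303
```

Run:
```python
from h import *
plan(.586,.1805,.216,-89.4)
s,c,P,p=r=wristlook('w21',.255,.272);balls(*r)
c=vision.capture('scene');cv2.imwrite('pics/s21.png',cv2.resize(c['image'][160:340,200:440,::-1],None,fx=3,fy=3))
c=vision.capture('top');cv2.imwrite('pics/t21.png',c['image'][:,:,::-1])
p=cloud(c);m=masks(c)['blue']
nn,lab,st,ce=cv2.connectedComponentsWithStats((m&(p[...,2]>.257)).astype(np.uint8))
for i in range(1,nn):
  if st[i,4]>30:
    q=p[lab==i];print('top plate',q.mean(0).round(4),cv2.minAreaRect((q[:,:2]*1000).astype(np.float32)))
a=cv2.imread('pics/top0.png').astype(int);b=c['image'][:,:,::-1].astype(int)
d=(np.abs(a-b).max(-1)>40).astype(np.uint8)
nn,lab,st,ce=cv2.connectedComponentsWithStats(d)
for i in range(1,nn):
  if st[i,4]>15: print('changed',st[i])
```

```text
t 40.20 pos [0.5187 0.1001 0.3839] th -89.63 | wz -0.23 then x 2.725 y -3.187 z 6.718 units; q6 88.4 F [-0.3 -0.8 -0.3]
blue zmax 0.265 16283
px [562.7  20.7] n 2188 mean [ 0.6532 -0.0477  0.2629] rect 653.9,-49.0 11.0x61.1 an 0.4 tool [0.1333 0.1488 0.1212]
px [187.6  22.8] n 2112 mean [0.6505 0.1801 0.263 ] rect 651.2,180.9 10.8x60.9 an 0.5 tool [ 0.132  -0.079   0.1213]
px [375.5  22.2] n 2067 mean [0.6516 0.0659 0.2631] rect 652.2,65.9 10.7x59.8 an 0.8 tool [0.1323 0.0352 0.1212]
ball px [366.5 150.4] [358 143  18  16 236] ray z.231 [0.5743 0.065  0.232 ] cloud [0.5747 0.0655 0.2361] ztop 0.2379
ball px [525.1 149.5] [515 143  21  15 261] ray z.231 [ 0.5758 -0.0495  0.232 ] cloud [ 0.5761 -0.0474  0.236 ] ztop 0.2378
ball px [208.  150.8] [199 144  19  16 251] ray z.231 [0.5732 0.1797 0.232 ] cloud [0.5733 0.1783 0.2362] ztop 0.2381
top plate [0.6398 0.0453 0.2979] ((591.7908325195312, 47.47688293457031), (24.639394760131836, 126.28329467773438), 88.82881164550781)
top plate [ 0.6514 -0.0496  0.2634] ((651.6165771484375, -50.08563995361328), (58.124595642089844, 11.41047191619873), 89.72560119628906)
top plate [ 0.6474 -0.1622  0.2824] ((485.1860046386719, -78.2557601928711), (55.83328628540039, 413.42083740234375), 62.54240417480469)
changed [206 139  84  23 560]
changed [   63   156   251   324 15061]
changed [ 319  159   41   58 1595]
changed [ 366  160   43   39 1001]
changed [364 261  33  34 802]
changed [   0  327  104  153 8604]
changed [235 407   6   9  22]
changed [312 411  23  12  99]
changed [296 420  62  33 799]
changed [280 441  11  23  52]
changed [350 445  15  35 280]
changed [272 471   6   9  27]
```

View pics/w21.png

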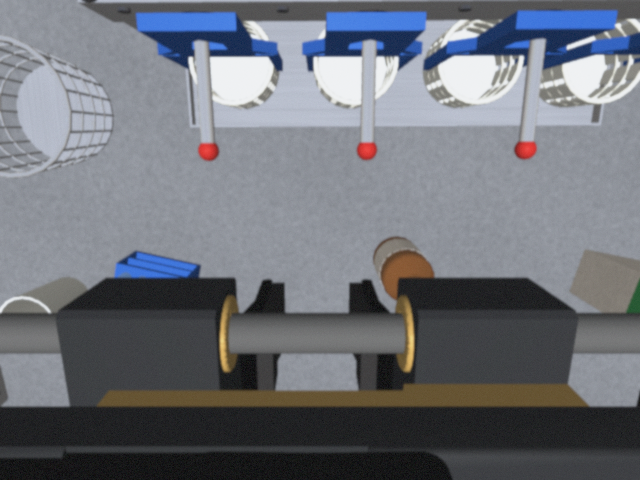

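View pics/s21.png

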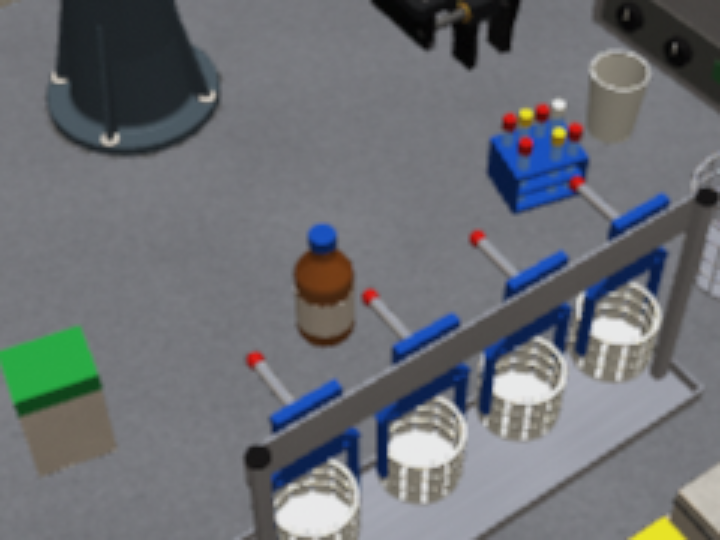

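View pics/t21.png

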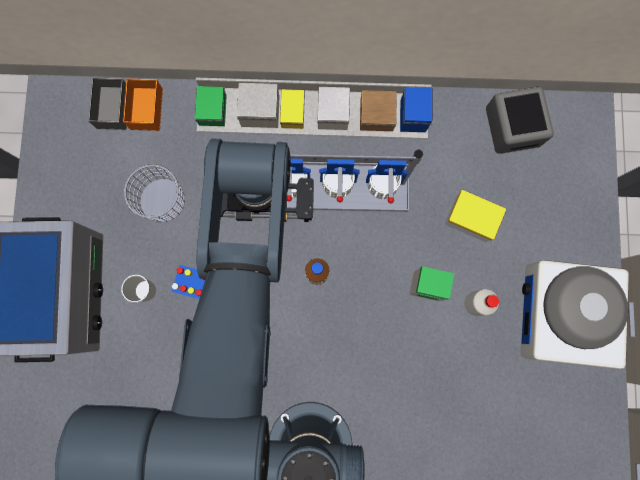

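Call:
move_arm([
  {"hand": 26, "x": -0.5, "y": 0, "z": -0.3, "wx": 0, "wy": 0, "wz": 0},
  {"hand": 26, "x": -0.5, "y": 0, "z": -0.3, "wx": 0, "wy": 0, "wz": 0},
  {"hand": 26, "x": 0, "y": 0, "z": 0, "wx": 0, "wy": 0, "wz": 0},
  {"hand": 26, "x": 0, "y": 0, "z": 0, "wx": 0, "wy": 0, "wz": 0},
  {"hand": 26, "x": 0, "y": 0, "z": 0, "wx": 0, "wy": 0, "wz": 0},
  {"hand": 26, "x": 0, "y": 0, "z": 0, "wx": 0, "wy": 0, "wz": 0},
])

```text
time_s: 40.95
position: [0.493, 0.1, 0.3979]
tcp_rot: [[1.0, 0.008, -0.0], [0.008, -1.0, 0.0], [-0.0, -0.0, -1.0]]
force: [0.1, -0.2, 0.6]
opening: 0.302
```

Run:
```python
from h import *
a=cv2.imread('pics/s21.png').astype(int)
c=vision.capture('scene');b=cv2.resize(c['image'][160:340,200:440,::-1],None,fx=3,fy=3).astype(int)
d=(np.abs(a-b).max(-1)>40);ys,xs=np.nonzero(d[150:]);print('changed px below row150:',len(ys))
# plate verticality: fit front-plane normals of plates seen from scene
r=wristlook('w22',.255,.272)
print(order.hand_in())
```

```text
changed px below row150: 0
blue zmax 0.2419 11639
the job is handed in; nothing more can be done
None
```

I hung both loose baskets on the two empty outer pegs. Then I pushed those two and the basket that was too far out back onto their stops, and handed the job in at about 41 s.

- **On the stops:** On each of the three pushes the contact force rose to 3.6–5 N where the stop was expected. In the wrist views the pushed plates lie in line with the basket that was already home, within about 1 mm, at the same height and yaw.
- **Still and undisturbed:** Two scene pictures about 0.7 s apart showed no change around the stand. No bystander showed any movement in the last views. The arm hid part of the tube rack from above and the held-back view cut off the wire basket, so those two were seen only in part.
- **Checks that disagreed or failed:**
  - The top and scene cameras differ by about 5 mm in x, so I used the wrist camera and the contact force instead.
  - In the last top view the arm hid the two left-hand pegs.
  - The last wrist view had the plate tops out of frame, so it added nothing.
  - I did not measure tilt separately; the baskets only looked straight in the pictures.

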